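# Gang-clamp carving blanks in a ratchet bench clamp

## Task

Clear the dark offcut out of the bench clamp into the wooden scrap tray, then stand every carving blank on the clamp bed side by side between the pad and the jaw, square to the jaws and about centred on the bed's dark line. Then, with the clamp lever still open, pump the ratchet handle, one tooth a stroke, until the jaw has pushed the row up against the pad and the sprung pad just begins to give (do not shove the jaw itself), and only then flip the cam lever over so that it snaps past center and the blanks are held tight. There may be two, three or four blanks; leave the glass and the chisel undisturbed.

Things in the scene. Friction and masses are not known exactly. Their poses are not given: they have to be found in the camera images.
- fixture: bench clamp, bolted down: pale board 430 mm long (y, -195 to +235), 20 mm thick, 140 mm wide (x) for |y| < 110, 100 beyond; its top is the bed. Origin at table level under the bed's dark centre line (along y at x = 0). Clamps along y: sprung pad at the -y end, ratchet jaw at the +y end, both 60 mm wide in x, centred, tops 61 mm above the table. No side walls: hold blanks by their ends (x). Grey headstock behind the pad, 65 mm high
- pad: cork-faced steel pressure pad. Origin at the foot of its face, on the bed, axes as the clamp's (+y out of the face, towards the jaw). At rest at y = -70 mm in the clamp's frame; sprung: yields up to 30 mm backwards (4 N at first contact, then 0.4 N per mm). Giving by up to one tooth (12 mm) is fine; beyond about 17 mm the cam lever can no longer be closed. Closing it pushes the pad about 11 mm towards the jaw
- jaw: moving steel jaw, 25 mm thick, toothed bar behind. Origin at the foot of its face, on the bed, axes as the clamp's (face looks to -y). Starts at y = 65 to 85 mm in the clamp's frame; each full stroke moves it 12 mm to -y (the first up to 18), at most to y = -30; pushes blanks along; stiff (22 N), stays put, never goes back. No play is left when pad-to-jaw distance = number of blanks x 28 mm, then the pad gives
- ratchet (a joint): ratchet lever angle, rad: 0 at rest, 0.64 at the end of its stroke. Turns clockwise seen from above about a vertical axis at (-58.5, 157.5) mm in the clamp's frame. A spring returns it to 0 when let go; it must come back (below about 0.05) for the pawl to take the next tooth; strokes from below 0.05 to above 0.6 count. A stroke takes about 10 to 20 N at the handle
- handle (a point): top centre of the ratchet lever's upright black round post (18 mm diameter, from 50 to 96 mm above the table), 90 mm from the lever's axis. At rest at about (-112, 230, 96) mm in the clamp's frame; at the end of the stroke at about (-59, 247, 96): a stroke moves it about 57 mm, mostly along the clamp's +x
- cam (a joint): cam lever angle, rad: 0 open (leans 0.5 rad from upright towards the jaw), 0.5 upright, 1.2 top dead center, 1.5 closed on its stop (leans 1.0 rad from upright, away from the jaw). Level axis along the clamp's x, at y = -150 mm, 52 mm above the table. Sprung: short of 1.2 it falls back open, past 1.2 it snaps to 1.5. Takes about 10 N at the knob
- cam_knob (a point): centre of the black ball (22 mm diameter) at the end of the 85 mm cam lever. Open: at (0, -109, 127) mm in the clamp's frame; closed: at (0, -222, 98)
- offcut: a dark scrap of wood, 22 mm (x) by 50 mm (y) by 20 mm high, origin at the centre of its underside; starts lying on the clamp bed
- tray: open scrap tray of dark wood, 140 mm (x) by 120 mm (y) by 40 mm high, walls and floor 6 mm, fixed to the table; origin at the centre of its underside; may be on the right or on the left of the clamp
- glass: bystander: a green glass tumbler, 72 mm across and 85 mm high, origin at the centre of its underside
- chisel: bystander: a chisel lying on the table beyond the clamp, about 210 mm long along its y, 24 mm thick
- blank0: a carving blank: pale wood block with waxed ends and a pencil line along its top, 56 mm (x) by 28 mm (y, the direction to be clamped) by 30 mm high, 45 g, origin at the centre of its underside; either absent or standing on the table on the robot's side of the clamp
- blank1: a carving blank: pale wood block with waxed ends and a pencil line along its top, 56 mm (x) by 28 mm (y, the direction to be clamped) by 30 mm high, 45 g, origin at the centre of its underside; either absent or standing on the table on the robot's side of the clamp
- blank2: a carving blank: pale wood block with waxed ends and a pencil line along its top, 56 mm (x) by 28 mm (y, the direction to be clamped) by 30 mm high, 45 g, origin at the centre of its underside; either absent or standing on the table on the robot's side of the clamp
- blank3: a carving blank: pale wood block with waxed ends and a pencil line along its top, 56 mm (x) by 28 mm (y, the direction to be clamped) by 30 mm high, 45 g, origin at the centre of its underside; either absent or standing on the table on the robot's side of the clamp

How it is judged:
By the outcome, as a careful person would: the job done as asked, in the order asked, and still so for the second after the job is handed in, with the robot touching nothing.
Of blank0, blank1, blank2, blank3 only 2 to 4 are there at a start; the rules pass over those that are not, and their reading is None.
At some moment in a run one of blank0, blank1, blank2, blank3 may be knocked a few centimetres aside while the robot is not near it.
Once in a run the grip may slacken for a moment while it holds something.
It also fails if it takes over 210 s, if anything falls off the work surface, if the arm or the gripper's body presses on something with over 40 N, if the wrist force passes 120 N, or if a joint passes its speed limit or range.

## Robot

A 6-joint arm with a two-finger parallel gripper is mounted at the origin on the work surface. World frame = base frame: x ahead of the robot, y to its left, z up, the work surface at z = 0. Lengths are in m, angles in rad, forces in N, time in s.
With the tool pointing down it reaches from about 0.25 to 0.775 m from the base axis. Payload 4 kg.
Tool frame: the origin (TCP) lies where the fingers leave the gripper's body, on its centre line; the fingertips stand 97 mm ahead of it and the grasp point (between the pads) lies 78 mm ahead of it; z points along the fingers, y is the line along which they close (so a half turn about z gives the same grasp; the last joint's range is limited). The gripper opens to 94 mm and grips with 3 to 60 N. Pads are 16 mm wide; open, the fingers measure 119 mm over their backs; the gripper's body (75 mm by 177 mm) begins 78 mm behind the grasp point.
Start: joints at [1.057, 0.087, 1.371, -0, 1.684, -0.103], TCP at [0.22, 0.504, 0.303] pointing down, gripper open.
Joint ranges: [-3.1, 3.1], [-0.76, 2.03], [0.27, 2.55], [-1.08, 4.22], [0.17, 2.65], [-2.57, 2.57]. Speed limits (rad/s): [2.79, 2.79, 3.14, 3.14, 3.14, 3.14].

## Interface

Orientations are given as [roll, pitch, yaw] about the fixed x, y, z axes, in that order (R = Rz(yaw) Ry(pitch) Rx(roll)).
In Python, from bench import robot, eyes gives the robot as it stands. The module is installed in compiled form; this text tells all that it offers.
- The arm moves only by the tool carry_out, never from a script. Its argument "deltas" is a list of rows, each an object of numbers: "dx", "dy", "dz": the shift along the tool's x, y, z each as a share of 0.02 m, from -1 to 1; "wx", "wy", "wz": the turn, a rotation vector about the tool's x, y, z each as a share of 0.12 rad, from -1 to 1; "gripper": the closure in counts, from 0 (fully open) to 255 (shut). In form: [{"dx": .., "dy": .., "dz": .., "wx": .., "wy": .., "wz": .., "gripper": ..}, ...]. A call has 1 to 20 rows; each row shifts and turns the commanded pose from where the row before left it, along the tool's axes as they then stand; what a row does not reach is not made up. A row lasts 1/12 s, in which the tool goes at most 41.7 mm and 7.16 degrees, less where a joint would pass 70% of its speed; a pose out of reach is approached as far as the arm can. A call with a number of a shift or a turn outside -1 to 1 is refused whole. A call with a gripper value outside its range is refused whole. The fingers move at their own pace and stop on an object; the grip force is fixed at half the most. Time passes only in rows, so rows that do not move let the fingers close. It gives the time, the measured TCP pose, the force, the opening and the grip force at its end, in the units of the state.
- robot.get_obs(): the state, without advancing time (a new reading comes with each control period).
- eyes.snapshot(name): name is "scene" or "top" or "wrist"; returns the picture (384x512x3 uint8, red, green, blue); there is no depth.
- eyes.get_calibration(name): a dict with "fovy" (degrees; the focal length in pixels is half the picture's height over the tangent of half this angle, whatever the lens; pixels are square), "cx", "cy" (the principal point, pixels), "R" (3x3) and "t" (3): a world point X has camera coordinates R X + t. Camera axes: x right, y down, z forward; pixel columns grow to the right and rows downward; lengths in m; the calibration is good to about 2 mm. The wrist camera is an equidistant fisheye: a pixel r from the principal point sees the ray r / f radians off the axis. A picture is of the moment at which its call begins: read the wrist's pose just before it. get_calibration takes no time and is no camera call; for the wrist camera it gives the pose at the moment of the call.
- robot.close_job(): hands the job in; it is judged then, once.
The state is a dict: "time": time; "joint_positions": joint angles; "qvel": joint speeds; "joint_torque": joint torques, N m; "tool_pos": TCP position; "ee_rot": TCP orientation; "wrist_force": force on the tool from outside, world axes, zero at the start; "wrist_torque": the same for the moment, N m; "width": finger opening in m; "finger_force": force on a finger pad.
Only numpy, scipy, OpenCV 4.12 (cv2) and the standard library are available. Lean on these libraries where they do the work, as an engineer would, in place of code of your own. Each camera call takes 0.05 s, during which the arm holds its last target. There are 200 camera calls.

## Working session

There is one attempt and no reset: what is moved stays moved. The work goes in short steps, Python scripts to look and compute and a tool call to move; the robot and the scene stay as the last step left them, time stands still between calls to the robot, and variables do not carry over. Pictures are saved under pics/ and viewed, at most 14 in all, crops included, and the job is handed in when it is done.

Besides the shell and the picture viewer there is one more tool, called after ">>>" in YAML: its name, and indented under it one key for each argument. carry_out: Moves the arm, as the interface text tells. Shift numbers are shares of 0.02 m and turn numbers shares of 0.12 rad, none past 1 either way. Its arguments: {"type":"object","properties":{"deltas":{"type":"array","items":{"type":"object","properties":{"dx":{"type":"number"},"dy":{"type":"number"},"dz":{"type":"number"},"wx":{"type":"number"},"wy":{"type":"number"},"wz":{"type":"number"},"gripper":{"type":"number"}}}}},"required":["deltas"]}

```bash
mkdir -p pics; ls; python3 - <<'E'
from bench import robot, eyes
import cv2, numpy as np
print({k:np.round(v,3) for k,v in robot.get_obs().items()})
for n in ["scene","top"]:
    im=eyes.snapshot(n); cv2.imwrite(f"pics/{n}0.png",cv2.cvtColor(im,cv2.COLOR_RGB2BGR))
    c=eyes.get_calibration(n); print(n,{k:np.round(v,4).tolist() for k,v in c.items()})
c=eyes.get_calibration("wrist");print({k:np.round(v,4).tolist() for k,v in c.items()})
a=cv2.imread("pics/top0.png"); cv2.imwrite("pics/top0b.png",cv2.resize(a,(800,600),interpolation=cv2.INTER_CUBIC))
E
```

```text
pics
{'time': np.float64(0.0), 'joint_positions': array([ 1.057,  0.088,  1.372, -0.   ,  1.684, -0.103]), 'qvel': array([-0.001, -0.001,  0.001,  0.   , -0.001,  0.001]), 'joint_torque': array([-2.0000e-03, -3.4019e+01, -3.0242e+01,  7.1000e-02,  3.3000e-02,
       -0.0000e+00]), 'tool_pos': array([0.219, 0.504, 0.302]), 'ee_rot': array([-3.139, -0.   ,  2.731]), 'wrist_force': array([-0.753,  0.495,  0.318]), 'wrist_torque': array([0.038, 0.005, 0.006]), 'finger_force': np.float64(0.0), 'width': np.float64(0.094)}
scene {'fovy': 43.8743, 'cx': 259.4231, 'cy': 198.6415, 'R': [[0.6298, 0.7767, 0.0065], [0.6226, -0.4998, -0.6021], [-0.4644, 0.3833, -0.7984]], 't': [-0.3793, -0.3184, 1.9104]}
top {'fovy': 45.0848, 'cx': 257.6455, 'cy': 190.9587, 'R': [[0.0103, -0.9998, -0.0188], [-0.9887, -0.0073, -0.1496], [0.1494, 0.0202, -0.9886]], 't': [0.0069, 0.6051, 1.1474]}
{'fovy': 65.7065, 'cx': 252.1793, 'cy': 192.8909, 'R': [[0.3997, 0.9166, -0.0025], [0.8864, -0.3858, 0.2559], [0.2336, -0.1045, -0.9667]], 't': [-0.5491, -0.0248, 0.3908]}
```

View pics/top0b.png

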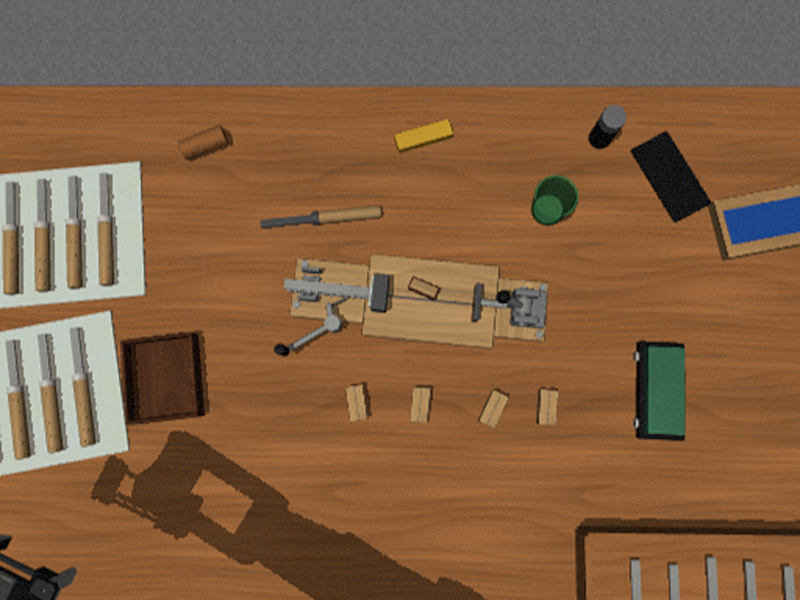

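View pics/scene0.png

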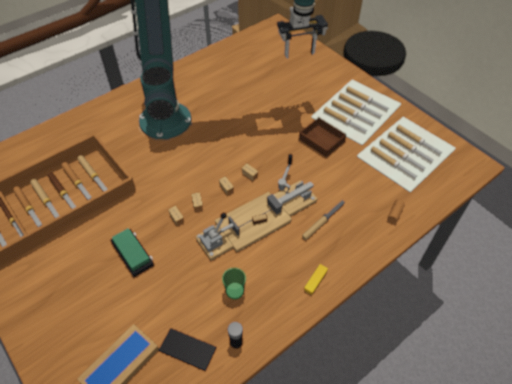

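The top view, scaled to 800x600, shows four blanks at about (358,402), (421,404), (494,408) and (548,406). The offcut is at (424,288) between the jaw (380,293) and the pad (478,302). The knob is at (503,296), the handle post at (282,350) and the tray at (165,377). The glass is at (553,200) and the chisel at (320,217). The scene view agrees.

```bash
cat > h.py <<'E'
import numpy as np, cv2
from bench import robot, eyes
from scipy.spatial.transform import Rotation as Ro
def snap(n,f=None):
    c=eyes.get_calibration(n); im=cv2.cvtColor(eyes.snapshot(n),cv2.COLOR_RGB2BGR)
    if f: cv2.imwrite("pics/"+f,im)
    return im,c
def foc(c): return 192/np.tan(np.radians(c["fovy"])/2)
def ray(p,c,fish=False):
    d=(np.array(p,float)-[c["cx"],c["cy"]])/foc(c)
    if fish:
        r=np.hypot(*d)+1e-12; v=np.array([*(d/r*np.sin(r)),np.cos(r)])
    else: v=np.array([*d,1.])
    R=np.array(c["R"]); return -R.T@np.array(c["t"]), R.T@v
def onz(p,c,z,fish=False):
    o,v=ray(p,c,fish); return (o+v*(z-o[2])/v[2])[:2]
def proj(X,c,fish=False):
    v=np.array(c["R"])@X+np.array(c["t"])
    if fish:
        r=np.hypot(v[0],v[1]); k=np.arctan2(r,v[2])/r
    else: k=1/v[2]
    return v[:2]*k*foc(c)+[c["cx"],c["cy"]]
def go(x,y,z,yaw=None):
    """print the move in shares, tool axes, with z = tip height; turn first/last"""
    s=robot.get_obs(); R=Ro.from_euler('xyz',s["ee_rot"]).as_matrix()
    d=np.array([x,y,z+.097])-s["tool_pos"]
    print("tip",np.round([*s["tool_pos"][:2],s["tool_pos"][2]-.097],4),"rpy",np.round(s["ee_rot"],4),"units xyz",np.round(R.T@d/.02,2))
    if yaw is not None:
        Rd=Ro.from_euler('xyz',[np.pi,0,yaw]).as_matrix()
        w=Ro.from_matrix(R.T@Rd).as_rotvec(); print("  turn units",np.round(w/.12,2)," shift after turn",np.round(Rd.T@d/.02,2))
E
python3 - <<'E'
from h import *
im=cv2.imread("pics/top0.png");_,c=None,eyes.get_calibration("top")
hsv=cv2.cvtColor(im,cv2.COLOR_BGR2HSV)
for p in [(229,257),(269,258),(240,215),(271,184),(250,300),(300,200)]: print(p,hsv[p[1],p[0]])
m=((hsv[...,0]>10)&(hsv[...,0]<25)&(hsv[...,2]>150)&(hsv[...,1]<150)).astype(np.uint8)*255
cv2.imwrite("pics/m.png",m)
cs,_=cv2.findContours(m,cv2.RETR_EXTERNAL,cv2.CHAIN_APPROX_NONE)
for k in cs:
    if cv2.contourArea(k)<80: continue
    (u,v),(w,h),a=cv2.minAreaRect(k)
    x,y,_,_=cv2.boundingRect(k)
    b=cv2.boxPoints(((u,v),(w,h),a)); W=np.array([onz(q,c,.03 if w*h<1500 else .02) for q in b])
    print(np.round([u,v,w,h,a],1),"ctr",np.round(W.mean(0),4),"corners",np.round(W,3).tolist())
cr=im[155:265,170:370]; cv2.imwrite("pics/crop.png",cv2.resize(cr,(800,440),interpolation=cv2.INTER_CUBIC))
E
```

```text
(229, 257) [ 17 122 176]
(269, 258) [ 17 118 173]
(240, 215) [ 15 139 127]
(271, 184) [ 17 122 157]
(250, 300) [ 12 157 138]
(300, 200) [ 17 123 186]
[350.5 260.5  10.5  21.7   4.1] ctr [ 0.4301 -0.2256] corners [[0.404, -0.21], [0.458, -0.215], [0.456, -0.241], [0.402, -0.236]]
[315.8 261.6  10.5  21.9  25. ] ctr [ 0.4264 -0.1374] corners [[0.407, -0.113], [0.457, -0.137], [0.446, -0.161], [0.396, -0.137]]
[268.2 258.9  10.4  22.2   6.3] ctr [ 0.4321 -0.0163] corners [[0.406, -0.0], [0.461, -0.006], [0.459, -0.032], [0.403, -0.026]]
[  8.8 270.   46.    5.7  85.8] ctr [0.3973 0.6511] corners [[0.455, 0.668], [0.456, 0.653], [0.34, 0.634], [0.339, 0.649]]
[227.5 257.6  22.3  10.5  81.9] ctr [0.4342 0.088 ] corners [[0.46, 0.106], [0.464, 0.079], [0.408, 0.07], [0.404, 0.097]]
[ 29.8 266.   46.    5.7  85.4] ctr [0.408  0.5972] corners [[0.466, 0.614], [0.467, 0.6], [0.35, 0.58], [0.349, 0.595]]
[ 50.7 262.   46.    6.2  85.4] ctr [0.4187 0.5439] corners [[0.476, 0.561], [0.478, 0.545], [0.361, 0.527], [0.36, 0.542]]
[288.1 206.5 111.2  24.9   5.6] ctr [ 0.5686 -0.0668] corners [[0.54
[... 481 characters left out ...]
78] corners [[0.732, 0.7], [0.732, 0.687], [0.613, 0.676], [0.613, 0.689]]
[ 24.5 162.5   5.   43.    0. ] ctr [0.6798 0.6346] corners [[0.621, 0.636], [0.738, 0.646], [0.738, 0.633], [0.621, 0.623]]
[ 45.  161.5  43.    6.   90. ] ctr [0.6829 0.5797] corners [[0.741, 0.592], [0.741, 0.576], [0.624, 0.567], [0.624, 0.583]]
[ 64.6 159.    6.   44.    1.5] ctr [0.69   0.5277] corners [[0.63, 0.533], [0.75, 0.539], [0.75, 0.522], [0.63, 0.517]]
[223.  136.6   3.6  38.3  84.8] ctr [0.753  0.1064] corners [[0.753, 0.158], [0.763, 0.056], [0.753, 0.055], [0.743, 0.157]]
[487.3 140.8  36.8  54.9  78.9] ctr [ 0.7482 -0.5953] corners [[0.783, -0.517], [0.812, -0.661], [0.714, -0.673], [0.684, -0.53]]
```

View pics/crop.png

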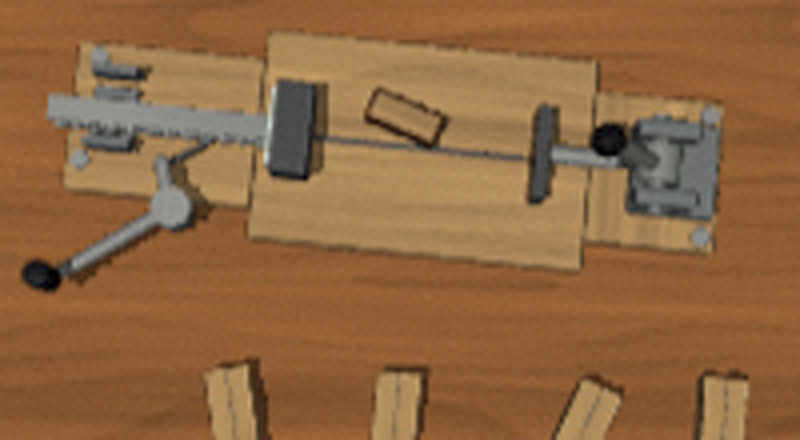

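The enlarged crop shows the wide board corners at (270,32), (598,62), (580,270) and (247,238). The end corners are at (80,44), (64,188), (721,103) and (712,252). The offcut is at (407,118), the jaw front top edge is near x≈314 and the pad front near x≈532.

```bash
python3 - <<'E'
from h import *
c=eyes.get_calibration("top")
f=lambda p,z: onz(np.array(p)/4+[170,155]-.375,c,z)
px=[(270,32),(598,62),(580,270),(247,238),(80,44),(64,188),(721,103),(712,252)]
L=np.array([(70,110),(70,-110),(-70,-110),(-70,110),(50,235),(-50,235),(50,-195),(-50,-195)])/1000
W=np.array([f(p,.02) for p in px])
a=L-L.mean(0);b=W-W.mean(0);th=np.arctan2((a[:,0]*b[:,1]-a[:,1]*b[:,0]).sum(),(a*b).sum())
R=np.array([[np.cos(th),-np.sin(th)],[np.sin(th),np.cos(th)]]);t=W.mean(0)-R@L.mean(0)
print("clamp",t,th,"resid mm",np.round((W-(L@R.T+t))*1000,1).tolist())
np.save("clamp.npy",[*t,th])
inv=lambda w:np.round(1000*R.T@(w-t),1)
for n,p,z in [("jawface",(314,85),.061),("jawface2",(308,178),.061),("pad",(556,110),.061),("pad2",(546,200),.061),("padL",(541,105),.061),("padL2",(530,200),.061),("post",(42,273),.096),("knob",(607,140),.127)]+[("off",q,.04) for q in [(380,88),(448,122),(435,147),(366,115)]]: print(n,inv(f(p,z)),np.round(f(p,z),4))
T=np.array([onz(np.array(q)/1.5625-.2,c,.04) for q in [(122,341),(201,333),(208,414),(128,422)]]);print("tray",T.round(3).tolist(),T.mean(0))
for n,q in [("glass",(548,208)),("chisel",(320,217))]: print(n,onz(np.array(q)/1.5625,c,.01))
h=np.radians([4.1,25,6.3,-8.1])
E
```

```text
clamp [ 0.60654498 -0.03388866] -0.08841457789224055 resid mm [[-1.3, -1.3], [-0.8, 0.3], [0.8, 0.9], [0.5, -0.9], [-1.3, -1.0], [1.5, -2.4], [-0.3, 2.7], [0.9, 1.6]]
jawface [28.6 73.5] [0.6415 0.0368]
jawface2 [-31.5  71.1] [0.5815 0.0398]
pad [ 27.1 -81.7] [ 0.6264 -0.1177]
pad2 [-31.  -80.2] [ 0.5686 -0.111 ]
padL [ 29.5 -71.9] [ 0.6295 -0.1082]
padL2 [-32.  -70.1] [ 0.5685 -0.1009]
post [-110.1  225.5] [0.5168 0.2005]
knob [ 1.000e-01 -1.086e+02] [ 0.597 -0.142]
off [34.5 31.7] [ 0.6437 -0.0054]
off [ 16.4 -14.4] [ 0.6216 -0.0496]
off [-0.8 -7.5] [ 0.6051 -0.0413]
off [15.9 39. ] [0.6258 0.0036]
tray [[0.531, 0.477], [0.546, 0.346], [0.414, 0.328], [0.399, 0.458]] [0.4726138  0.40216319]
glass [ 0.77001388 -0.23647891]
chisel [0.75196894 0.15767311]
```

```bash
python3 - <<'E'
from h import *
go(.624,-.023,.10,1.10)
E
```

```text
tip [0.2195 0.504  0.2046] rpy [-3.1396e+00 -1.0000e-04  2.7308e+00] units xyz [-29.06 -16.07   5.26]
  turn units [-1.000e-02  1.000e-02  1.359e+01]  shift after turn [-14.31  29.98   5.23]
```

>>> carry_out:
  deltas:
    - {"wz": 1}
    - {"wz": 1}
    - {"wz": 1}
    - {"wz": 1}
    - {"wz": 1}
    - {"wz": 1}
    - {"wz": 1}
    - {"wz": 1}
    - {"wz": 1}
    - {"wz": 1}
    - {"wz": 1}
    - {"wz": 1}
    - {"wz": 1}
    - {"wz": 0.6}

```text
invalid input
```

>>> carry_out:
  deltas:
    - {"dx": 0, "dy": 0, "dz": 0, "wx": 0, "wy": 0, "wz": 1, "gripper": 0}
    - {"dx": 0, "dy": 0, "dz": 0, "wx": 0, "wy": 0, "wz": 1, "gripper": 0}
    - {"dx": 0, "dy": 0, "dz": 0, "wx": 0, "wy": 0, "wz": 1, "gripper": 0}
    - {"dx": 0, "dy": 0, "dz": 0, "wx": 0, "wy": 0, "wz": 1, "gripper": 0}
    - {"dx": 0, "dy": 0, "dz": 0, "wx": 0, "wy": 0, "wz": 1, "gripper": 0}
    - {"dx": 0, "dy": 0, "dz": 0, "wx": 0, "wy": 0, "wz": 1, "gripper": 0}
    - {"dx": 0, "dy": 0, "dz": 0, "wx": 0, "wy": 0, "wz": 1, "gripper": 0}
    - {"dx": 0, "dy": 0, "dz": 0, "wx": 0, "wy": 0, "wz": 1, "gripper": 0}
    - {"dx": 0, "dy": 0, "dz": 0, "wx": 0, "wy": 0, "wz": 1, "gripper": 0}
    - {"dx": 0, "dy": 0, "dz": 0, "wx": 0, "wy": 0, "wz": 1, "gripper": 0}
    - {"dx": 0, "dy": 0, "dz": 0, "wx": 0, "wy": 0, "wz": 1, "gripper": 0}
    - {"dx": 0, "dy": 0, "dz": 0, "wx": 0, "wy": 0, "wz": 1, "gripper": 0}
    - {"dx": 0, "dy": 0, "dz": 0, "wx": 0, "wy": 0, "wz": 1, "gripper": 0}
    - {"dx": 0, "dy": 0, "dz": 0, "wx": 0, "wy": 0, "wz": 0.6, "gripper": 0}

```text
time: 1.27
tool_pos: [0.2195, 0.5041, 0.302]
ee_rot: [-3.142, 0.001, 1.094]
wrist_force: [-0.6, -0.2, 0.0]
width: 0.0941
finger_force: 0.0
```

>>> carry_out:
  deltas:
    - {"dx": -0.5, "dy": 1, "dz": 0, "gripper": 0}
    - {"dx": -0.5, "dy": 1, "dz": 0, "gripper": 0}
    - {"dx": -0.5, "dy": 1, "dz": 0, "gripper": 0}
    - {"dx": -0.5, "dy": 1, "dz": 0, "gripper": 0}
    - {"dx": -0.5, "dy": 1, "dz": 0, "gripper": 0}
    - {"dx": -0.5, "dy": 1, "dz": 0, "gripper": 0}
    - {"dx": -0.5, "dy": 1, "dz": 0, "gripper": 0}
    - {"dx": -0.5, "dy": 1, "dz": 0, "gripper": 0}
    - {"dx": -0.5, "dy": 1, "dz": 0, "gripper": 0}
    - {"dx": -0.5, "dy": 1, "dz": 0, "gripper": 0}
    - {"dx": -0.5, "dy": 1, "dz": 0, "gripper": 0}
    - {"dx": -0.5, "dy": 1, "dz": 0, "gripper": 0}
    - {"dx": -0.5, "dy": 1, "dz": 0, "gripper": 0}
    - {"dx": -0.5, "dy": 1, "dz": 0, "gripper": 0}
    - {"dx": -0.5, "dy": 1, "dz": 0, "gripper": 0}
    - {"dx": -0.5, "dy": 1, "dz": 0, "gripper": 0}
    - {"dx": -0.5, "dy": 1, "dz": 0, "gripper": 0}
    - {"dx": -0.5, "dy": 1, "dz": 0, "gripper": 0}
    - {"dx": -0.5, "dy": 1, "dz": 0, "gripper": 0}
    - {"dx": -0.5, "dy": 1, "dz": 0, "gripper": 0}

```text
invalid input
```

>>> carry_out:
  deltas:
    - {"dx": -0.45, "dy": 1, "dz": 0, "gripper": 0}
    - {"dx": -0.45, "dy": 1, "dz": 0, "gripper": 0}
    - {"dx": -0.45, "dy": 1, "dz": 0, "gripper": 0}
    - {"dx": -0.45, "dy": 1, "dz": 0, "gripper": 0}
    - {"dx": -0.45, "dy": 1, "dz": 0.5, "gripper": 0}
    - {"dx": -0.45, "dy": 1, "dz": 0.5, "gripper": 0}
    - {"dx": -0.45, "dy": 1, "dz": 1, "gripper": 0}
    - {"dx": -0.45, "dy": 1, "dz": 1, "gripper": 0}
    - {"dx": -0.45, "dy": 1, "dz": 1, "gripper": 0}
    - {"dx": -0.25, "dy": 1, "dz": 1, "gripper": 0}
    - {"gripper": 0}

```text
invalid input
```

>>> carry_out:
  deltas:
    - {"dx": -0.5, "dy": 1, "dz": 0, "wx": 0, "wy": 0, "wz": 0, "gripper": 0}
    - {"dx": -0.5, "dy": 1, "dz": 0, "wx": 0, "wy": 0, "wz": 0, "gripper": 0}
    - {"dx": -0.5, "dy": 1, "dz": 0, "wx": 0, "wy": 0, "wz": 0, "gripper": 0}
    - {"dx": -0.5, "dy": 1, "dz": 0, "wx": 0, "wy": 0, "wz": 0, "gripper": 0}
    - {"dx": -0.5, "dy": 1, "dz": 0, "wx": 0, "wy": 0, "wz": 0, "gripper": 0}
    - {"dx": -0.5, "dy": 1, "dz": 0, "wx": 0, "wy": 0, "wz": 0, "gripper": 0}
    - {"dx": -0.5, "dy": 1, "dz": 0, "wx": 0, "wy": 0, "wz": 0, "gripper": 0}
    - {"dx": -0.5, "dy": 1, "dz": 0, "wx": 0, "wy": 0, "wz": 0, "gripper": 0}
    - {"dx": -0.5, "dy": 1, "dz": 0, "wx": 0, "wy": 0, "wz": 0, "gripper": 0}
    - {"dx": -0.5, "dy": 1, "dz": 0, "wx": 0, "wy": 0, "wz": 0, "gripper": 0}
    - {"dx": -0.5, "dy": 1, "dz": 0, "wx": 0, "wy": 0, "wz": 0, "gripper": 0}
    - {"dx": -0.5, "dy": 1, "dz": 0, "wx": 0, "wy": 0, "wz": 0, "gripper": 0}
    - {"dx": -0.5, "dy": 1, "dz": 0, "wx": 0, "wy": 0, "wz": 0, "gripper": 0}
    - {"dx": -0.5, "dy": 1, "dz": 0, "wx": 0, "wy": 0, "wz": 0, "gripper": 0}
    - {"dx": -0.5, "dy": 1, "dz": 0, "wx": 0, "wy": 0, "wz": 0, "gripper": 0}
    - {"dx": -0.5, "dy": 1, "dz": 0, "wx": 0, "wy": 0, "wz": 0, "gripper": 0}
    - {"dx": -0.5, "dy": 1, "dz": 0, "wx": 0, "wy": 0, "wz": 0, "gripper": 0}
    - {"dx": -0.5, "dy": 1, "dz": 0, "wx": 0, "wy": 0, "wz": 0, "gripper": 0}
    - {"dx": -0.5, "dy": 1, "dz": 0, "wx": 0, "wy": 0, "wz": 0, "gripper": 0}
    - {"dx": -0.5, "dy": 1, "dz": 0, "wx": 0, "wy": 0, "wz": 0, "gripper": 0}

```text
time: 2.93
tool_pos: [0.4853, 0.1432, 0.3021]
ee_rot: [-3.141, 0.001, 1.099]
wrist_force: [0.3, 0.3, 0.2]
width: 0.0936
finger_force: 0.0
```

>>> carry_out:
  deltas:
    - {"dx": -0.4, "dy": 1, "dz": 0, "wx": 0, "wy": 0, "wz": 0, "gripper": 0}
    - {"dx": -0.4, "dy": 1, "dz": 0, "wx": 0, "wy": 0, "wz": 0, "gripper": 0}
    - {"dx": -0.4, "dy": 1, "dz": 0, "wx": 0, "wy": 0, "wz": 0, "gripper": 0}
    - {"dx": -0.4, "dy": 1, "dz": 0, "wx": 0, "wy": 0, "wz": 0, "gripper": 0}
    - {"dx": -0.4, "dy": 1, "dz": 0, "wx": 0, "wy": 0, "wz": 0, "gripper": 0}
    - {"dx": -0.4, "dy": 1, "dz": 0, "wx": 0, "wy": 0, "wz": 0, "gripper": 0}
    - {"dx": -0.4, "dy": 1, "dz": 0, "wx": 0, "wy": 0, "wz": 0, "gripper": 0}
    - {"dx": -0.4, "dy": 1, "dz": 0, "wx": 0, "wy": 0, "wz": 0, "gripper": 0}
    - {"dx": -0.4, "dy": 1, "dz": 0, "wx": 0, "wy": 0, "wz": 0, "gripper": 0}
    - {"dx": -0.4, "dy": 1, "dz": 0, "wx": 0, "wy": 0, "wz": 0, "gripper": 0}
    - {"dx": 0, "dy": 0, "dz": 0, "wx": 0, "wy": 0, "wz": 0, "gripper": 0}
    - {"dx": 0, "dy": 0, "dz": 0, "wx": 0, "wy": 0, "wz": 0, "gripper": 0}

```text
time: 3.93
tool_pos: [0.6268, -0.0186, 0.3014]
ee_rot: [-3.139, 0.0, 1.097]
wrist_force: [0.7, 1.0, 0.3]
width: 0.0936
finger_force: 0.0
```

```bash
python3 - <<'E'
from h import *
go(.624,-.023,.027,1.10)
im,c=snap("wrist","w1.png")
np.save("w1c.npy",c,allow_pickle=True)
E
```

```text
tip [ 0.6268 -0.0186  0.2044] rpy [-3.1391e+00  4.0000e-04  1.0973e+00] units xyz [-0.26 -0.    8.87]
  turn units [-0.02  0.   -0.02]  shift after turn [-0.26 -0.03  8.87]
```

View pics/w1.png

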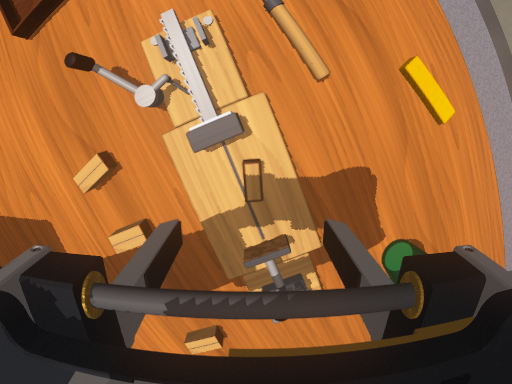

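The wrist view shows the offcut, upright in the picture, at about (253,180) with corners (244,160), (262,159), (262,200) and (245,201). The jaw front is at about (242,138), the pad at (267,243) and the handle post at (75,60).

```bash
python3 - <<'E'
from h import *
c=np.load("w1c.npy",allow_pickle=True).item()
X,Y,th=np.load("clamp.npy");R=np.array([[np.cos(th),-np.sin(th)],[np.sin(th),np.cos(th)]])
P=np.array([onz(q,c,.04,True) for q in [(244,160),(262,159),(262,200),(245,201)]]);print(P.mean(0),P[2]-P[1])
for q,z in [((190,137),.061),((242,115),.061),((194,152),.061),((244,132),.061),((244,244),.061),((288,236),.061),((165,135),.02),((266,94),.02),((320,246),.02),((75,60),.096)]:
  w=onz(q,c,z,True);print(q,(1000*R.T@(w-[X,Y])).round(1))
E
```

```text
[ 0.62536508 -0.01934615] [-0.02229464 -0.04429449]
(190, 137) [-26.6  91.7]
(242, 115) [35.  91.5]
(194, 152) [-29.1  74.7]
(244, 132) [30.  73.7]
(244, 244) [-19.9 -46.9]
(288, 236) [ 32. -57.]
(165, 135) [-64.4 107.7]
(266, 94) [ 70.  105.1]
(320, 246) [  66.  -106.7]
(75, 60) [-105.   225.2]
```

>>> carry_out:
  deltas:
    - {"dx": -0.1, "dy": 0, "dz": 1, "wx": 0, "wy": 0, "wz": 0, "gripper": 0}
    - {"dx": 0, "dy": 0, "dz": 1, "wx": 0, "wy": 0, "wz": 0, "gripper": 0}
    - {"dx": 0, "dy": 0, "dz": 1, "wx": 0, "wy": 0, "wz": 0, "gripper": 0}
    - {"dx": 0, "dy": 0, "dz": 1, "wx": 0, "wy": 0, "wz": 0, "gripper": 0}
    - {"dx": 0, "dy": 0, "dz": 1, "wx": 0, "wy": 0, "wz": 0, "gripper": 0}
    - {"dx": 0, "dy": 0, "dz": 1, "wx": 0, "wy": 0, "wz": 0, "gripper": 0}
    - {"dx": 0, "dy": 0, "dz": 1, "wx": 0, "wy": 0, "wz": 0, "gripper": 60}
    - {"dx": 0, "dy": 0, "dz": 1, "wx": 0, "wy": 0, "wz": 0, "gripper": 100}
    - {"dx": 0, "dy": 0, "dz": 0.8, "wx": 0, "wy": 0, "wz": 0, "gripper": 100}
    - {"dx": 0, "dy": 0, "dz": 0, "wx": 0, "wy": 0, "wz": 0, "gripper": 255}
    - {"dx": 0, "dy": 0, "dz": 0, "wx": 0, "wy": 0, "wz": 0, "gripper": 255}
    - {"dx": 0, "dy": 0, "dz": 0, "wx": 0, "wy": 0, "wz": 0, "gripper": 255}
    - {"dx": 0, "dy": 0, "dz": 0, "wx": 0, "wy": 0, "wz": 0, "gripper": 255}
    - {"dx": 0, "dy": 0, "dz": 0, "wx": 0, "wy": 0, "wz": 0, "gripper": 255}
    - {"dx": 0, "dy": 0, "dz": 0, "wx": 0, "wy": 0, "wz": 0, "gripper": 255}
    - {"dx": 0, "dy": 0, "dz": 0, "wx": 0, "wy": 0, "wz": 0, "gripper": 255}

```text
time: 5.32
tool_pos: [0.6262, -0.0197, 0.1276]
ee_rot: [3.14, -0.001, 1.099]
wrist_force: [1.0, 0.1, -0.2]
width: 0.0307
finger_force: 0.0
```

>>> carry_out:
  deltas:
    - {"dx": 0, "dy": 0, "dz": 0, "wx": 0, "wy": 0, "wz": 0, "gripper": 255}
    - {"dx": 0, "dy": 0, "dz": 0, "wx": 0, "wy": 0, "wz": 0, "gripper": 255}
    - {"dx": 0, "dy": 0, "dz": 0, "wx": 0, "wy": 0, "wz": 0, "gripper": 255}
    - {"dx": 0, "dy": 0, "dz": 0, "wx": 0, "wy": 0, "wz": 0, "gripper": 255}
    - {"dx": 0, "dy": 0, "dz": -1, "wx": 0, "wy": 0, "wz": 0, "gripper": 255}
    - {"dx": 0, "dy": 0, "dz": -1, "wx": 0, "wy": 0, "wz": 0, "gripper": 255}
    - {"dx": 0, "dy": 0, "dz": -1, "wx": 0, "wy": 0, "wz": 0, "gripper": 255}
    - {"dx": 0, "dy": 0, "dz": -1, "wx": 0, "wy": 0, "wz": 0, "gripper": 255}
    - {"dx": 0, "dy": 0, "dz": -1, "wx": 0, "wy": 0, "wz": 0, "gripper": 255}
    - {"dx": 0, "dy": 0, "dz": 0, "wx": 0, "wy": 0, "wz": 0, "gripper": 255}

```text
time: 6.15
tool_pos: [0.6276, -0.0199, 0.2318]
ee_rot: [3.133, -0.003, 1.099]
wrist_force: [0.6, -0.1, 0.8]
width: 0.0212
finger_force: 29.4
```

```bash
python3 - <<'E'
from h import *
s=robot.get_obs();print(s["width"],s["finger_force"])
go(.473,.402,.08)
E
```

```text
0.021249291200130832 29.432490170001984
tip [ 0.6276 -0.0199  0.1348] rpy [ 3.1333 -0.0032  1.0988] units xyz [ 15.27 -16.5    2.65]
```

>>> carry_out:
  deltas:
    - {"dx": 0.9, "dy": -0.97, "dz": 0, "wx": 0, "wy": 0, "wz": 0, "gripper": 255}
    - {"dx": 0.9, "dy": -0.97, "dz": 0, "wx": 0, "wy": 0, "wz": 0, "gripper": 255}
    - {"dx": 0.9, "dy": -0.97, "dz": 0, "wx": 0, "wy": 0, "wz": 0, "gripper": 255}
    - {"dx": 0.9, "dy": -0.97, "dz": 0, "wx": 0, "wy": 0, "wz": 0, "gripper": 255}
    - {"dx": 0.9, "dy": -0.97, "dz": 0, "wx": 0, "wy": 0, "wz": 0, "gripper": 255}
    - {"dx": 0.9, "dy": -0.97, "dz": 0, "wx": 0, "wy": 0, "wz": 0, "gripper": 255}
    - {"dx": 0.9, "dy": -0.97, "dz": 0, "wx": 0, "wy": 0, "wz": 0, "gripper": 255}
    - {"dx": 0.9, "dy": -0.97, "dz": 0, "wx": 0, "wy": 0, "wz": 0, "gripper": 255}
    - {"dx": 0.9, "dy": -0.97, "dz": 0, "wx": 0, "wy": 0, "wz": 0, "gripper": 255}
    - {"dx": 0.9, "dy": -0.97, "dz": 0, "wx": 0, "wy": 0, "wz": 0, "gripper": 255}
    - {"dx": 0.9, "dy": -0.97, "dz": 0, "wx": 0, "wy": 0, "wz": 0, "gripper": 255}
    - {"dx": 0.9, "dy": -0.97, "dz": 0, "wx": 0, "wy": 0, "wz": 0, "gripper": 255}
    - {"dx": 0.9, "dy": -0.97, "dz": 0, "wx": 0, "wy": 0, "wz": 0, "gripper": 255}
    - {"dx": 0.9, "dy": -0.97, "dz": 0, "wx": 0, "wy": 0, "wz": 0, "gripper": 255}
    - {"dx": 0.9, "dy": -0.97, "dz": 0, "wx": 0, "wy": 0, "wz": 0, "gripper": 255}
    - {"dx": 0.9, "dy": -0.97, "dz": 0, "wx": 0, "wy": 0, "wz": 0, "gripper": 255}
    - {"dx": 0.9, "dy": -0.97, "dz": 0, "wx": 0, "wy": 0, "wz": 0, "gripper": 255}
    - {"dx": 0, "dy": 0, "dz": 0, "wx": 0, "wy": 0, "wz": 0, "gripper": 255}
    - {"dx": 0, "dy": 0, "dz": 1, "wx": 0, "wy": 0, "wz": 0, "gripper": 255}
    - {"dx": 0, "dy": 0, "dz": 1, "wx": 0, "wy": 0, "wz": 0, "gripper": 255}

```text
time: 7.82
tool_pos: [0.4714, 0.4033, 0.1865]
ee_rot: [3.14, -0.002, 1.1]
wrist_force: [0.6, 0.2, 0.5]
width: 0.0217
finger_force: 29.4
```

>>> carry_out:
  deltas:
    - {"dx": 0, "dy": 0, "dz": 1, "wx": 0, "wy": 0, "wz": 0, "gripper": 255}
    - {"dx": 0, "dy": 0, "dz": 1, "wx": 0, "wy": 0, "wz": 0, "gripper": 255}
    - {"dx": 0, "dy": 0, "dz": 1, "wx": 0, "wy": 0, "wz": 0, "gripper": 255}
    - {"dx": 0, "dy": 0, "dz": 0, "wx": 0, "wy": 0, "wz": 0, "gripper": 255}
    - {"dx": 0, "dy": 0, "dz": 0, "wx": 0, "wy": 0, "wz": 0, "gripper": 140}
    - {"dx": 0, "dy": 0, "dz": 0, "wx": 0, "wy": 0, "wz": 0, "gripper": 140}
    - {"dx": 0, "dy": 0, "dz": 0, "wx": 0, "wy": 0, "wz": 0, "gripper": 140}
    - {"dx": 0, "dy": 0, "dz": 0, "wx": 0, "wy": 0, "wz": 0, "gripper": 140}
    - {"dx": 0, "dy": 0, "dz": 0, "wx": 0, "wy": 0, "wz": 0, "gripper": 140}
    - {"dx": 0, "dy": 0, "dz": -1, "wx": 0, "wy": 0, "wz": 0, "gripper": 140}
    - {"dx": 0, "dy": 0, "dz": -1, "wx": 0, "wy": 0, "wz": 0, "gripper": 100}
    - {"dx": 0, "dy": 0, "dz": -1, "wx": 0, "wy": 0, "wz": 0, "gripper": 50}
    - {"dx": 0, "dy": 0, "dz": -1, "wx": 0, "wy": 0, "wz": 0, "gripper": 0}
    - {"dx": 0, "dy": 0, "dz": -1, "wx": 0, "wy": 0, "wz": 0, "gripper": 0}
    - {"dx": 0, "dy": 0, "dz": 0, "wx": 0, "wy": 0, "wz": 0, "gripper": 0}

```text
time: 9.07
tool_pos: [0.4728, 0.404, 0.2331]
ee_rot: [3.136, -0.01, 1.099]
wrist_force: [-0.5, -0.2, 1.5]
width: 0.0727
finger_force: 0.0
```

```bash
python3 - <<'E'
from h import *
s=robot.get_obs();print(s["width"],s["finger_force"])
go(.434,.088,.10,1.73)
im,c=snap("top"); cv2.imwrite("pics/t2.png",cv2.resize(im[155:285,60:370],(775,325),interpolation=cv2.INTER_CUBIC))
E
```

```text
0.07269802088887428 0.0
tip [0.4728 0.404  0.1361] rpy [ 3.1365 -0.0098  1.099 ] units xyz [-14.97   5.44   1.69]
  turn units [ 0.07 -0.07 -5.26]  shift after turn [-15.29  -4.42   1.81]
```

View pics/t2.png

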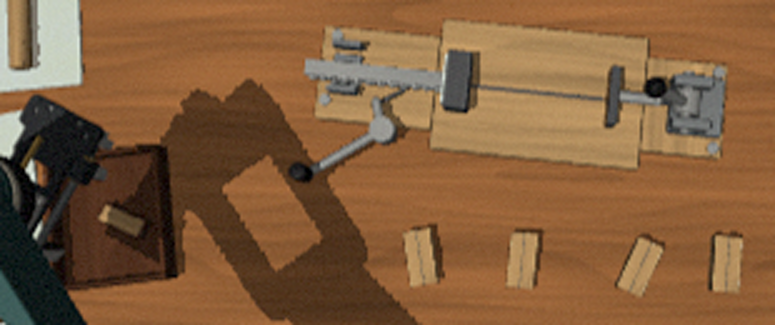

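The picture shows the offcut lying in the tray at (122,220), the bed clear, and the four blanks where they were. Next is the left-most blank.

>>> carry_out:
  deltas:
    - {"dx": 0, "dy": 0, "dz": 0, "wx": 0, "wy": 0, "wz": -1, "gripper": 0}
    - {"dx": 0, "dy": 0, "dz": 0, "wx": 0, "wy": 0, "wz": -1, "gripper": 0}
    - {"dx": 0, "dy": 0, "dz": 0, "wx": 0, "wy": 0, "wz": -1, "gripper": 0}
    - {"dx": 0, "dy": 0, "dz": 0, "wx": 0, "wy": 0, "wz": -1, "gripper": 0}
    - {"dx": 0, "dy": 0, "dz": 0, "wx": 0, "wy": 0, "wz": -1, "gripper": 0}
    - {"dx": 0, "dy": 0, "dz": 0, "wx": 0, "wy": 0, "wz": -0.26, "gripper": 0}

```text
time: 9.62
tool_pos: [0.4707, 0.4024, 0.2246]
ee_rot: [-3.139, 0.001, 1.735]
wrist_force: [-0.1, 0.6, 1.0]
width: 0.0939
finger_force: 0.0
```

>>> carry_out:
  deltas:
    - {"dx": -1, "dy": -0.3, "dz": 0, "wx": 0, "wy": 0, "wz": 0, "gripper": 0}
    - {"dx": -1, "dy": -0.3, "dz": 0, "wx": 0, "wy": 0, "wz": 0, "gripper": 0}
    - {"dx": -1, "dy": -0.3, "dz": 0, "wx": 0, "wy": 0, "wz": 0, "gripper": 0}
    - {"dx": -1, "dy": -0.3, "dz": 0, "wx": 0, "wy": 0, "wz": 0, "gripper": 0}
    - {"dx": -1, "dy": -0.3, "dz": 0, "wx": 0, "wy": 0, "wz": 0, "gripper": 0}
    - {"dx": -1, "dy": -0.3, "dz": 0, "wx": 0, "wy": 0, "wz": 0, "gripper": 0}
    - {"dx": -1, "dy": -0.3, "dz": 0, "wx": 0, "wy": 0, "wz": 0, "gripper": 0}
    - {"dx": -1, "dy": -0.3, "dz": 0, "wx": 0, "wy": 0, "wz": 0, "gripper": 0}
    - {"dx": -1, "dy": -0.3, "dz": 0, "wx": 0, "wy": 0, "wz": 0, "gripper": 0}
    - {"dx": -1, "dy": -0.3, "dz": 0, "wx": 0, "wy": 0, "wz": 0, "gripper": 0}
    - {"dx": -1, "dy": -0.3, "dz": 0, "wx": 0, "wy": 0, "wz": 0, "gripper": 0}
    - {"dx": -1, "dy": -0.3, "dz": 0, "wx": 0, "wy": 0, "wz": 0, "gripper": 0}
    - {"dx": -1, "dy": -0.3, "dz": 0, "wx": 0, "wy": 0, "wz": 0, "gripper": 0}
    - {"dx": -1, "dy": -0.3, "dz": 0, "wx": 0, "wy": 0, "wz": 0, "gripper": 0}
    - {"dx": -1, "dy": -0.2, "dz": 0, "wx": 0, "wy": 0, "wz": 0, "gripper": 0}
    - {"dx": -0.3, "dy": 0, "dz": 0, "wx": 0, "wy": 0, "wz": 0, "gripper": 0}
    - {"dx": 0, "dy": 0, "dz": 0, "wx": 0, "wy": 0, "wz": 0, "gripper": 0}
    - {"dx": 0, "dy": 0, "dz": 0, "wx": 0, "wy": 0, "wz": 0, "gripper": 0}

```text
time: 11.12
tool_pos: [0.4326, 0.0869, 0.2259]
ee_rot: [-3.141, -0.001, 1.729]
wrist_force: [-0.0, 0.5, -0.7]
width: 0.0942
finger_force: 0.0
```

```bash
cat > bl.py <<'E'
from h import *
def blanks(n):
    """pale blank tops: centre and long-axis angle, world; and in the clamp frame"""
    im,c=snap(n); fish=n=="wrist"; X,Y,th=np.load("clamp.npy")
    hsv=cv2.cvtColor(im,cv2.COLOR_BGR2HSV)
    m=((hsv[...,0]>10)&(hsv[...,0]<25)&(hsv[...,2]>150)&(hsv[...,1]<150)).astype(np.uint8)*255
    for k in cv2.findContours(m,cv2.RETR_EXTERNAL,cv2.CHAIN_APPROX_NONE)[0]:
        if cv2.contourArea(k)<80: continue
        P=np.array([onz(q,c,.03,fish) for q in k[:,0]],dtype=np.float32)
        (x,y),(w,h),a=cv2.minAreaRect(P*1000)
        if not(35<max(w,h)<75 and 18<min(w,h)<40) or x>500: continue
        if w<h: a-=90
        a=(np.radians(a)+np.pi/2)%np.pi-np.pi/2
        print("blank",np.round([x/1000,y/1000],4),"size",np.round([w,h],1),"yaw",round(np.pi/2+a,3))
E
python3 - <<'E'
from bl import *
blanks("top")
go(.434,.088,.007,1.73)
E
```

```text
blank [ 0.4264 -0.1373] size [27.1 55.8] yaw 1.115
blank [ 0.4303 -0.2257] size [26.7 56.3] yaw 1.481
blank [ 0.4321 -0.0166] size [25.9 56.2] yaw 1.464
tip [0.4327 0.0873 0.1291] rpy [-3.1408e+00 -9.0000e-04  1.7302e+00] units xyz [0.02 0.07 6.1 ]
  turn units [-0.01 -0.01  0.  ]  shift after turn [0.03 0.07 6.1 ]
```

>>> carry_out:
  deltas:
    - {"dx": 0, "dy": 0, "dz": 1, "wx": 0, "wy": 0, "wz": 0, "gripper": 50}
    - {"dx": 0, "dy": 0, "dz": 1, "wx": 0, "wy": 0, "wz": 0, "gripper": 50}
    - {"dx": 0, "dy": 0, "dz": 1, "wx": 0, "wy": 0, "wz": 0, "gripper": 50}
    - {"dx": 0, "dy": 0, "dz": 1, "wx": 0, "wy": 0, "wz": 0, "gripper": 50}
    - {"dx": 0, "dy": 0, "dz": 1, "wx": 0, "wy": 0, "wz": 0, "gripper": 50}
    - {"dx": 0, "dy": 0, "dz": 1, "wx": 0, "wy": 0, "wz": 0, "gripper": 50}
    - {"dx": 0, "dy": 0, "dz": 0.1, "wx": 0, "wy": 0, "wz": 0, "gripper": 50}
    - {"dx": 0, "dy": 0, "dz": 0, "wx": 0, "wy": 0, "wz": 0, "gripper": 255}
    - {"dx": 0, "dy": 0, "dz": 0, "wx": 0, "wy": 0, "wz": 0, "gripper": 255}
    - {"dx": 0, "dy": 0, "dz": 0, "wx": 0, "wy": 0, "wz": 0, "gripper": 255}
    - {"dx": 0, "dy": 0, "dz": 0, "wx": 0, "wy": 0, "wz": 0, "gripper": 255}
    - {"dx": 0, "dy": 0, "dz": 0, "wx": 0, "wy": 0, "wz": 0, "gripper": 255}
    - {"dx": 0, "dy": 0, "dz": -1, "wx": 0, "wy": 0, "wz": 0, "gripper": 255}
    - {"dx": 0, "dy": 0, "dz": -1, "wx": 0, "wy": 0, "wz": 0, "gripper": 255}
    - {"dx": 0, "dy": 0, "dz": -1, "wx": 0, "wy": 0, "wz": 0, "gripper": 255}
    - {"dx": 0, "dy": 0, "dz": 0, "wx": 0, "wy": 0, "wz": 0, "gripper": 255}

```text
time: 12.5
tool_pos: [0.4353, 0.0868, 0.1694]
ee_rot: [3.132, 0.001, 1.73]
wrist_force: [1.1, 0.7, -0.4]
width: 0.0557
finger_force: 30.0
```

```bash
cat >> h.py <<'E'
def slot(y,z,x=0.):
    X,Y,th=np.load("clamp.npy"); s=robot.get_obs(); print("width",round(s["width"],4),"force",round(s["finger_force"],1))
    go(X+x*np.cos(th)-y*np.sin(th),Y+x*np.sin(th)+y*np.cos(th),z,np.pi/2+th)
E
python3 - <<'E'
from h import *
slot(.046,.029)
E
```

```text
width 0.0557 force 30.0
tip [0.4353 0.0868 0.0724] rpy [3.1321e+00 8.0000e-04 1.7299e+00] units xyz [-5.08  8.04  2.25]
  turn units [ 0.08 -0.    2.06]  shift after turn [-2.96  9.06  2.17]
```

>>> carry_out:
  deltas:
    - {"dx": 0, "dy": 0, "dz": 0, "wx": 0, "wy": 0, "wz": 1, "gripper": 255}
    - {"dx": 0, "dy": 0, "dz": 0, "wx": 0, "wy": 0, "wz": 1.0, "gripper": 255}
    - {"dx": -1, "dy": 0, "dz": 0, "wx": 0, "wy": 0, "wz": 0.06, "gripper": 255}
    - {"dx": -1, "dy": 0.1, "dz": 0, "wx": 0, "wy": 0, "wz": 0, "gripper": 255}
    - {"dx": -0.96, "dy": 1, "dz": 0, "wx": 0, "wy": 0, "wz": 0, "gripper": 255}
    - {"dx": 0, "dy": 1, "dz": 0, "wx": 0, "wy": 0, "wz": 0, "gripper": 255}
    - {"dx": 0, "dy": 1, "dz": 0, "wx": 0, "wy": 0, "wz": 0, "gripper": 255}
    - {"dx": 0, "dy": 1, "dz": 0, "wx": 0, "wy": 0, "wz": 0, "gripper": 255}
    - {"dx": 0, "dy": 1, "dz": 0, "wx": 0, "wy": 0, "wz": 0, "gripper": 255}
    - {"dx": 0, "dy": 1, "dz": 0, "wx": 0, "wy": 0, "wz": 0, "gripper": 255}
    - {"dx": 0, "dy": 1, "dz": 0, "wx": 0, "wy": 0, "wz": 0, "gripper": 255}
    - {"dx": 0, "dy": 1, "dz": 0, "wx": 0, "wy": 0, "wz": 0, "gripper": 255}
    - {"dx": 0, "dy": 1, "dz": 0, "wx": 0, "wy": 0, "wz": 0, "gripper": 255}
    - {"dx": 0, "dy": 0, "dz": 0, "wx": 0, "wy": 0, "wz": 0, "gripper": 255}
    - {"dx": 0, "dy": 0, "dz": 0, "wx": 0, "wy": 0, "wz": 0, "gripper": 255}

```text
time: 13.75
tool_pos: [0.6089, 0.0116, 0.1632]
ee_rot: [-3.139, -0.0, 1.482]
wrist_force: [0.5, 0.1, -0.1]
width: 0.0555
finger_force: 30.0
```

```bash
python3 - <<'E'
from h import *
slot(.046,.031)
im,c=snap("wrist"); np.save("w2c.npy",c,allow_pickle=True); cv2.imwrite("pics/w2.png",cv2.resize(im[0:300],(800,469)))
E
```

```text
width 0.0555 force 30.0
tip [0.6089 0.0116 0.0662] rpy [-3.1392 -0.      1.4825] units xyz [0.03 0.09 1.76]
  turn units [-0.02 -0.    0.  ]  shift after turn [0.03 0.08 1.76]
```

View pics/w2.png

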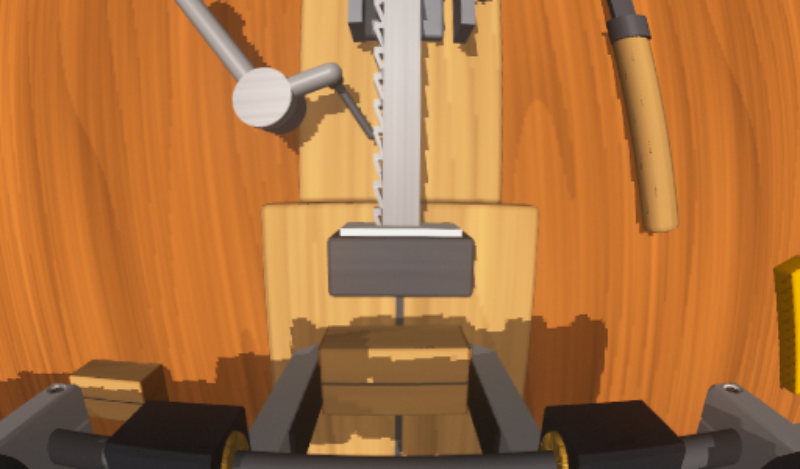

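The blank is held square. It spans columns 322–468, against the dark line at column 399 and the jaw at 328–474. There is a visible gap between the blank's edge (row 327) and the jaw front (row 296). I'll lower and release it.

>>> carry_out:
  deltas:
    - {"dx": 0, "dy": 0.1, "dz": 0.5, "wx": 0, "wy": 0, "wz": 0, "gripper": 255}
    - {"dx": 0, "dy": 0, "dz": 0.5, "wx": 0, "wy": 0, "wz": 0, "gripper": 255}
    - {"dx": 0, "dy": 0, "dz": 0.5, "wx": 0, "wy": 0, "wz": 0, "gripper": 255}
    - {"dx": 0, "dy": 0, "dz": 0.2, "wx": 0, "wy": 0, "wz": 0, "gripper": 255}
    - {"dx": 0, "dy": 0, "dz": 0.1, "wx": 0, "wy": 0, "wz": 0, "gripper": 255}
    - {"dx": 0, "dy": 0, "dz": 0, "wx": 0, "wy": 0, "wz": 0, "gripper": 255}

```text
time: 14.3
tool_pos: [0.6104, 0.0116, 0.1275]
ee_rot: [-3.14, -0.0, 1.483]
wrist_force: [0.4, 1.2, -0.4]
width: 0.0557
finger_force: 30.0
```

>>> carry_out:
  deltas:
    - {"dx": 0, "dy": 0, "dz": 0.1, "wx": 0, "wy": 0, "wz": 0, "gripper": 255}
    - {"dx": 0, "dy": 0, "dz": 0, "wx": 0, "wy": 0, "wz": 0, "gripper": 255}
    - {"dx": 0, "dy": 0, "dz": 0, "wx": 0, "wy": 0, "wz": 0, "gripper": 60}
    - {"dx": 0, "dy": 0, "dz": 0, "wx": 0, "wy": 0, "wz": 0, "gripper": 60}
    - {"dx": 0, "dy": 0, "dz": 0, "wx": 0, "wy": 0, "wz": 0, "gripper": 60}
    - {"dx": 0, "dy": 0, "dz": 0, "wx": 0, "wy": 0, "wz": 0, "gripper": 60}
    - {"dx": 0, "dy": 0, "dz": 0, "wx": 0, "wy": 0, "wz": 0, "gripper": 60}
    - {"dx": 0, "dy": 0, "dz": -1, "wx": 0, "wy": 0, "wz": 0, "gripper": 0}
    - {"dx": 0, "dy": 0, "dz": -1, "wx": 0, "wy": 0, "wz": 0, "gripper": 0}
    - {"dx": 0, "dy": 0, "dz": -1, "wx": 0, "wy": 0, "wz": 0, "gripper": 0}
    - {"dx": 0, "dy": 0, "dz": 0, "wx": 0, "wy": 0, "wz": 0, "gripper": 0}

```text
time: 15.22
tool_pos: [0.6132, 0.0114, 0.1919]
ee_rot: [3.132, -0.0, 1.483]
wrist_force: [1.1, -0.0, 0.8]
width: 0.0929
finger_force: 0.0
```

```bash
python3 - <<'E'
from bl import *
blanks("top")
go(.4321,-.0165,.05,1.464)
E
```

```text
blank [ 0.4264 -0.1374] size [28.1 56.7] yaw 1.18
blank [ 0.4302 -0.2267] size [28.7 56.4] yaw 1.486
tip [0.6124 0.0115 0.0926] rpy [ 3.1354e+00 -2.0000e-04  1.4828e+00] units xyz [-2.19 -8.87  2.07]
  turn units [ 0.05 -0.    0.16]  shift after turn [-2.35 -8.82  2.13]
```

>>> carry_out:
  deltas:
    - {"dx": 0, "dy": -1, "dz": 0, "wx": 0, "wy": 0, "wz": 0.16, "gripper": 0}
    - {"dx": -0.3, "dy": -1, "dz": 0, "wx": 0, "wy": 0, "wz": 0, "gripper": 0}
    - {"dx": -0.3, "dy": -1, "dz": 0, "wx": 0, "wy": 0, "wz": 0, "gripper": 0}
    - {"dx": -0.3, "dy": -1, "dz": 0, "wx": 0, "wy": 0, "wz": 0, "gripper": 0}
    - {"dx": -0.3, "dy": -1, "dz": 0, "wx": 0, "wy": 0, "wz": 0, "gripper": 0}
    - {"dx": -0.3, "dy": -1, "dz": 0, "wx": 0, "wy": 0, "wz": 0, "gripper": 0}
    - {"dx": -0.3, "dy": -1, "dz": 0, "wx": 0, "wy": 0, "wz": 0, "gripper": 0}
    - {"dx": -0.3, "dy": -1, "dz": 0, "wx": 0, "wy": 0, "wz": 0, "gripper": 0}
    - {"dx": -0.25, "dy": -0.8, "dz": 0, "wx": 0, "wy": 0, "wz": 0, "gripper": 0}
    - {"dx": 0, "dy": 0, "dz": 0, "wx": 0, "wy": 0, "wz": 0, "gripper": 0}
    - {"dx": 0, "dy": 0, "dz": 0, "wx": 0, "wy": 0, "wz": 0, "gripper": 0}

```text
time: 16.18
tool_pos: [0.4303, -0.0167, 0.1855]
ee_rot: [-3.141, -0.0, 1.463]
wrist_force: [0.8, -0.8, -0.1]
width: 0.0943
finger_force: 0.0
```

```bash
python3 - <<'E'
from bl import *
blanks("top")
go(.4321,-.0165,.007,1.464)
im,c=snap("wrist"); np.save("w3c.npy",c,allow_pickle=True); cv2.imwrite("pics/w3.png",cv2.resize(im[0:300],(800,469)))
E
```

```text
blank [ 0.4303 -0.2257] size [26.5 56.3] yaw 1.481
tip [ 0.4311 -0.0167  0.0889] rpy [-3.1413e+00 -3.0000e-04  1.4633e+00] units xyz [0.01 0.05 4.1 ]
  turn units [-0.   -0.   -0.01]  shift after turn [0.01 0.05 4.1 ]
```

View pics/w3.png

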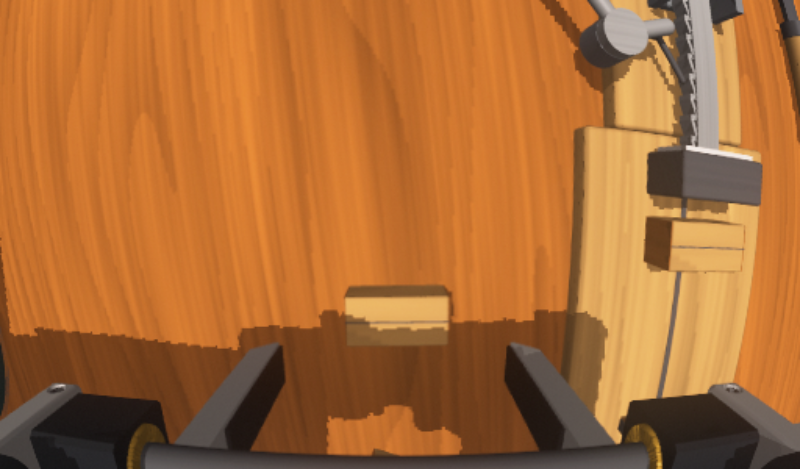

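The wrist view shows the next blank between the open fingers at about (397,320). The placed blank stands on the bed at about (706,246), just clear of the jaw (row 203).

```bash
python3 - <<'E'
from h import *
c=np.load("w3c.npy",allow_pickle=True).item()
X,Y,th=np.load("clamp.npy");R=np.array([[np.cos(th),-np.sin(th)],[np.sin(th),np.cos(th)]])
g=lambda q,z:onz(np.array(q)*.64,c,z,True)
print(np.mean([g(q,.03) for q in [(345,296),(448,296),(449,345),(346,344)]],0))
for n,q,z in [("top",q,.05) for q in [(672,220),(745,226),(742,271),(667,266)]]+[("jawtop",(697,203),.061)]+[("jawtop2",(760,207),.061)]: print(n,(1000*R.T@(g(q,z)-[X,Y])).round(1))
E
```

```text
[ 0.43139633 -0.01529459]
top [-29.6  60.8]
top [26.2 60.3]
top [27.5 33.6]
top [-30.6  35.9]
jawtop [-21.   71.2]
jawtop2 [27.5 72.5]
```

>>> carry_out:
  deltas:
    - {"dx": 0, "dy": 0, "dz": 1, "wx": 0, "wy": 0, "wz": 0, "gripper": 50}
    - {"dx": 0, "dy": 0, "dz": 1, "wx": 0, "wy": 0, "wz": 0, "gripper": 50}
    - {"dx": 0, "dy": 0, "dz": 1, "wx": 0, "wy": 0, "wz": 0, "gripper": 50}
    - {"dx": 0, "dy": 0, "dz": 1, "wx": 0, "wy": 0, "wz": 0, "gripper": 50}
    - {"dx": 0, "dy": 0, "dz": 0.1, "wx": 0, "wy": 0, "wz": 0, "gripper": 50}
    - {"dx": 0, "dy": 0, "dz": 0, "wx": 0, "wy": 0, "wz": 0, "gripper": 255}
    - {"dx": 0, "dy": 0, "dz": 0, "wx": 0, "wy": 0, "wz": 0, "gripper": 255}
    - {"dx": 0, "dy": 0, "dz": 0, "wx": 0, "wy": 0, "wz": 0, "gripper": 255}
    - {"dx": 0, "dy": 0, "dz": 0, "wx": 0, "wy": 0, "wz": 0, "gripper": 255}
    - {"dx": 0, "dy": 0, "dz": 0, "wx": 0, "wy": 0, "wz": 0, "gripper": 255}
    - {"dx": 0, "dy": 0, "dz": 0, "wx": 0, "wy": 0, "wz": 0, "gripper": 255}
    - {"dx": 0, "dy": 0, "dz": -1, "wx": 0, "wy": 0, "wz": 0, "gripper": 255}
    - {"dx": 0, "dy": 0, "dz": -1, "wx": 0, "wy": 0, "wz": 0, "gripper": 255}
    - {"dx": 0, "dy": 0, "dz": -1, "wx": 0, "wy": 0, "wz": 0, "gripper": 255}
    - {"dx": 0, "dy": 0, "dz": 0, "wx": 0, "wy": 0, "wz": 0, "gripper": 255}
    - {"dx": 0, "dy": 0, "dz": 0, "wx": 0, "wy": 0, "wz": 0, "gripper": 255}

```text
time: 17.62
tool_pos: [0.4315, -0.0169, 0.1655]
ee_rot: [3.139, 0.0, 1.464]
wrist_force: [-0.5, -0.5, -0.8]
width: 0.0555
finger_force: 30.0
```

```bash
python3 - <<'E'
from h import *
slot(.014,.029)
E
```

```text
width 0.0555 force 30.0
tip [ 0.4315 -0.0169  0.0685] rpy [3.1387e+00 1.0000e-04 1.4636e+00] units xyz [0.79 8.77 2.  ]
  turn units [ 0.02  0.   -0.16]  shift after turn [0.62 8.79 1.98]
```

>>> carry_out:
  deltas:
    - {"dx": 0.15, "dy": 0.8, "dz": 0, "wx": 0, "wy": 0, "wz": -0.16, "gripper": 255}
    - {"dx": 0.2, "dy": 1, "dz": 0, "wx": 0, "wy": 0, "wz": 0, "gripper": 255}
    - {"dx": 0.2, "dy": 1, "dz": 0, "wx": 0, "wy": 0, "wz": 0, "gripper": 255}
    - {"dx": 0, "dy": 1, "dz": 0, "wx": 0, "wy": 0, "wz": 0, "gripper": 255}
    - {"dx": 0, "dy": 1, "dz": 0, "wx": 0, "wy": 0, "wz": 0, "gripper": 255}
    - {"dx": 0, "dy": 1, "dz": 0, "wx": 0, "wy": 0, "wz": 0, "gripper": 255}
    - {"dx": 0, "dy": 1, "dz": 0, "wx": 0, "wy": 0, "wz": 0, "gripper": 255}
    - {"dx": 0, "dy": 1, "dz": 0, "wx": 0, "wy": 0, "wz": 0, "gripper": 255}
    - {"dx": 0, "dy": 1, "dz": 0, "wx": 0, "wy": 0, "wz": 0, "gripper": 255}
    - {"dx": 0, "dy": 0, "dz": 0, "wx": 0, "wy": 0, "wz": 0, "gripper": 255}
    - {"dx": 0, "dy": 0, "dz": 0, "wx": 0, "wy": 0, "wz": 0, "gripper": 255}

```text
time: 18.53
tool_pos: [0.6067, -0.0215, 0.1621]
ee_rot: [-3.137, -0.0, 1.483]
wrist_force: [-1.4, -0.3, -0.4]
width: 0.0558
finger_force: 30.0
```

```bash
python3 - <<'E'
from h import *
slot(.014,.0285)
E
```

```text
width 0.0558 force 30.0
tip [ 0.6067 -0.0215  0.0651] rpy [-3.1371e+00 -2.0000e-04  1.4828e+00] units xyz [0.08 0.06 1.83]
  turn units [-0.04 -0.    0.  ]  shift after turn [0.08 0.05 1.83]
```

>>> carry_out:
  deltas:
    - {"dx": 0, "dy": 0.05, "dz": 0.5, "wx": 0, "wy": 0, "wz": 0, "gripper": 255}
    - {"dx": 0, "dy": 0, "dz": 0.5, "wx": 0, "wy": 0, "wz": 0, "gripper": 255}
    - {"dx": 0, "dy": 0, "dz": 0.5, "wx": 0, "wy": 0, "wz": 0, "gripper": 255}
    - {"dx": 0, "dy": 0, "dz": 0.25, "wx": 0, "wy": 0, "wz": 0, "gripper": 255}
    - {"dx": 0, "dy": 0, "dz": 0.1, "wx": 0, "wy": 0, "wz": 0, "gripper": 255}
    - {"dx": 0, "dy": 0, "dz": 0, "wx": 0, "wy": 0, "wz": 0, "gripper": 255}
    - {"dx": 0, "dy": 0, "dz": 0, "wx": 0, "wy": 0, "wz": 0, "gripper": 255}
    - {"dx": 0, "dy": 0, "dz": 0, "wx": 0, "wy": 0, "wz": 0, "gripper": 60}
    - {"dx": 0, "dy": 0, "dz": 0, "wx": 0, "wy": 0, "wz": 0, "gripper": 60}
    - {"dx": 0, "dy": 0, "dz": 0, "wx": 0, "wy": 0, "wz": 0, "gripper": 60}
    - {"dx": 0, "dy": 0, "dz": 0, "wx": 0, "wy": 0, "wz": 0, "gripper": 60}
    - {"dx": 0, "dy": 0, "dz": 0, "wx": 0, "wy": 0, "wz": 0, "gripper": 60}
    - {"dx": 0, "dy": 0, "dz": -1, "wx": 0, "wy": 0, "wz": 0, "gripper": 0}
    - {"dx": 0, "dy": 0, "dz": -1, "wx": 0, "wy": 0, "wz": 0, "gripper": 0}
    - {"dx": 0, "dy": 0, "dz": -1, "wx": 0, "wy": 0, "wz": 0, "gripper": 0}
    - {"dx": 0, "dy": 0, "dz": 0, "wx": 0, "wy": 0, "wz": 0, "gripper": 0}

```text
time: 19.87
tool_pos: [0.6105, -0.0219, 0.1929]
ee_rot: [3.132, 0.0, 1.483]
wrist_force: [0.4, -0.4, 0.8]
width: 0.0931
finger_force: 0.0
```

```bash
python3 - <<'E'
from bl import *
blanks("top"); print("wrist");blanks("wrist")
go(.4264,-.1374,.09,1.115)
E
```

```text
blank [ 0.433 -0.147] size [22.9 45.5] yaw 1.563
blank [ 0.4302 -0.2266] size [28.5 56.4] yaw 1.487
wrist
tip [ 0.6087 -0.0217  0.0914] rpy [3.1394 0.     1.4828] units xyz [-6.56 -8.57  0.05]
  turn units [ 0.02 -0.    3.06]  shift after turn [-9.21 -5.64  0.07]
```

>>> carry_out:
  deltas:
    - {"dx": 0, "dy": 0, "dz": 0, "wx": 0, "wy": 0, "wz": 1, "gripper": 0}
    - {"dx": 0, "dy": 0, "dz": 0, "wx": 0, "wy": 0, "wz": 1, "gripper": 0}
    - {"dx": 0, "dy": 0, "dz": 0, "wx": 0, "wy": 0, "wz": 1, "gripper": 0}
    - {"dx": -0.5, "dy": -0.8, "dz": 0, "wx": 0, "wy": 0, "wz": 0.06, "gripper": 0}
    - {"dx": -0.7, "dy": -0.8, "dz": 0, "wx": 0, "wy": 0, "wz": 0, "gripper": 0}
    - {"dx": -1, "dy": -0.8, "dz": 0, "wx": 0, "wy": 0, "wz": 0, "gripper": 0}
    - {"dx": -1, "dy": -0.8, "dz": 0, "wx": 0, "wy": 0, "wz": 0, "gripper": 0}
    - {"dx": -1, "dy": -0.8, "dz": 0, "wx": 0, "wy": 0, "wz": 0, "gripper": 0}
    - {"dx": -1, "dy": -0.8, "dz": 0, "wx": 0, "wy": 0, "wz": 0, "gripper": 0}
    - {"dx": -1, "dy": -0.8, "dz": 0, "wx": 0, "wy": 0, "wz": 0, "gripper": 0}
    - {"dx": -1, "dy": -0.04, "dz": 0, "wx": 0, "wy": 0, "wz": 0, "gripper": 0}
    - {"dx": -1, "dy": 0, "dz": 0, "wx": 0, "wy": 0, "wz": 0, "gripper": 0}
    - {"dx": -1, "dy": 0, "dz": 0, "wx": 0, "wy": 0, "wz": 0, "gripper": 0}
    - {"dx": 0, "dy": 0, "dz": 0, "wx": 0, "wy": 0, "wz": 0, "gripper": 0}
    - {"dx": 0, "dy": 0, "dz": 0, "wx": 0, "wy": 0, "wz": 0, "gripper": 0}

```text
time: 21.22
tool_pos: [0.4253, -0.1375, 0.1861]
ee_rot: [-3.139, -0.001, 1.113]
wrist_force: [1.0, -0.4, -0.8]
width: 0.0943
finger_force: 0.0
```

```bash
python3 - <<'E'
from bl import *
blanks("top"); print("wrist")
go(.4264,-.1374,.007,1.115)
im,c=snap("wrist"); np.save("w4c.npy",c,allow_pickle=True); cv2.imwrite("pics/w4.png",cv2.resize(im[0:300],(800,469)))
E
```

```text
wrist
tip [ 0.4257 -0.137   0.0893] rpy [-3.1392e+00 -8.0000e-04  1.1147e+00] units xyz [-0.    0.05  4.12]
  turn units [-0.02 -0.01 -0.  ]  shift after turn [-0.    0.04  4.12]
```

View pics/w4.png

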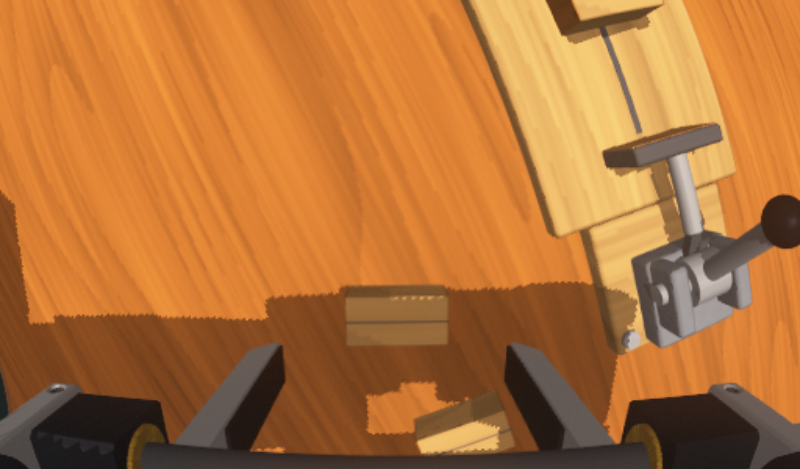

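The third blank is squarely between the fingers at (397,320). The fourth is at about (460,425), clear of the fingers' path.

>>> carry_out:
  deltas:
    - {"dx": 0.05, "dy": 0, "dz": 1, "wx": 0, "wy": 0, "wz": 0, "gripper": 50}
    - {"dx": 0, "dy": 0, "dz": 1, "wx": 0, "wy": 0, "wz": 0, "gripper": 50}
    - {"dx": 0, "dy": 0, "dz": 1, "wx": 0, "wy": 0, "wz": 0, "gripper": 50}
    - {"dx": 0, "dy": 0, "dz": 1, "wx": 0, "wy": 0, "wz": 0, "gripper": 50}
    - {"dx": 0, "dy": 0, "dz": 0.1, "wx": 0, "wy": 0, "wz": 0, "gripper": 50}
    - {"dx": 0, "dy": 0, "dz": 0, "wx": 0, "wy": 0, "wz": 0, "gripper": 255}
    - {"dx": 0, "dy": 0, "dz": 0, "wx": 0, "wy": 0, "wz": 0, "gripper": 255}
    - {"dx": 0, "dy": 0, "dz": 0, "wx": 0, "wy": 0, "wz": 0, "gripper": 255}
    - {"dx": 0, "dy": 0, "dz": 0, "wx": 0, "wy": 0, "wz": 0, "gripper": 255}
    - {"dx": 0, "dy": 0, "dz": 0, "wx": 0, "wy": 0, "wz": 0, "gripper": 255}
    - {"dx": 0, "dy": 0, "dz": 0, "wx": 0, "wy": 0, "wz": 0, "gripper": 255}
    - {"dx": 0, "dy": 0, "dz": -1, "wx": 0, "wy": 0, "wz": 0, "gripper": 255}
    - {"dx": 0, "dy": 0, "dz": -1, "wx": 0, "wy": 0, "wz": 0, "gripper": 255}
    - {"dx": 0, "dy": 0, "dz": -1, "wx": 0, "wy": 0, "wz": 0, "gripper": 255}
    - {"dx": 0, "dy": 0, "dz": 0, "wx": 0, "wy": 0, "wz": -1, "gripper": 255}
    - {"dx": 0, "dy": 0, "dz": 0, "wx": 0, "wy": 0, "wz": -1, "gripper": 255}
    - {"dx": 0, "dy": 0, "dz": 0, "wx": 0, "wy": 0, "wz": -1, "gripper": 255}
    - {"dx": 0, "dy": 0, "dz": 0, "wx": 0, "wy": 0, "wz": -0.06, "gripper": 255}
    - {"dx": 0, "dy": 0, "dz": 0, "wx": 0, "wy": 0, "wz": 0, "gripper": 255}

```text
time: 22.9
tool_pos: [0.4264, -0.1366, 0.1657]
ee_rot: [3.142, 0.0, 1.48]
wrist_force: [-0.5, 0.1, -0.6]
width: 0.0561
finger_force: 30.0
```

```bash
python3 - <<'E'
from h import *
slot(-.018,.0285)
E
```

```text
width 0.0561 force 30.0
tip [ 0.4264 -0.1366  0.0687] rpy [3.1416e+00 1.0000e-04 1.4800e+00] units xyz [5.03 8.5  2.01]
  turn units [ 0.    0.   -0.02]  shift after turn [5.01 8.52 2.01]
```

>>> carry_out:
  deltas:
    - {"dx": 1, "dy": 0, "dz": 0, "wx": 0, "wy": 0, "wz": 0, "gripper": 255}
    - {"dx": 1, "dy": 0, "dz": 0, "wx": 0, "wy": 0, "wz": 0, "gripper": 255}
    - {"dx": 1, "dy": 0.5, "dz": 0, "wx": 0, "wy": 0, "wz": 0, "gripper": 255}
    - {"dx": 1, "dy": 1, "dz": 0, "wx": 0, "wy": 0, "wz": 0, "gripper": 255}
    - {"dx": 1, "dy": 1, "dz": 0, "wx": 0, "wy": 0, "wz": 0, "gripper": 255}
    - {"dx": 0, "dy": 1, "dz": 0, "wx": 0, "wy": 0, "wz": 0, "gripper": 255}
    - {"dx": 0, "dy": 1, "dz": 0, "wx": 0, "wy": 0, "wz": 0, "gripper": 255}
    - {"dx": 0, "dy": 1, "dz": 0, "wx": 0, "wy": 0, "wz": 0, "gripper": 255}
    - {"dx": 0, "dy": 1, "dz": 0, "wx": 0, "wy": 0, "wz": 0, "gripper": 255}
    - {"dx": 0, "dy": 1, "dz": 0, "wx": 0, "wy": 0, "wz": 0, "gripper": 255}
    - {"dx": 0, "dy": 1, "dz": 0, "wx": 0, "wy": 0, "wz": 0, "gripper": 255}
    - {"dx": 0, "dy": 0, "dz": 0, "wx": 0, "wy": 0, "wz": 0, "gripper": 255}
    - {"dx": 0, "dy": 0, "dz": 0, "wx": 0, "wy": 0, "wz": 0, "gripper": 255}

```text
time: 23.98
tool_pos: [0.6048, -0.0519, 0.1649]
ee_rot: [-3.14, -0.0, 1.481]
wrist_force: [-0.3, -0.4, -0.1]
width: 0.0559
finger_force: 30.0
```

```bash
python3 - <<'E'
from h import *
slot(-.018,.0285)
im,c=snap("wrist"); np.save("w5c.npy",c,allow_pickle=True); cv2.imwrite("pics/w5.png",cv2.resize(im[0:300],(800,469)))
E
```

```text
width 0.0559 force 30.0
tip [ 0.6048 -0.0519  0.0679] rpy [-3.1399e+00 -1.0000e-04  1.4811e+00] units xyz [0.01 0.01 1.97]
  turn units [-0.01 -0.   -0.01]  shift after turn [0.01 0.01 1.97]
```

View pics/w5.png

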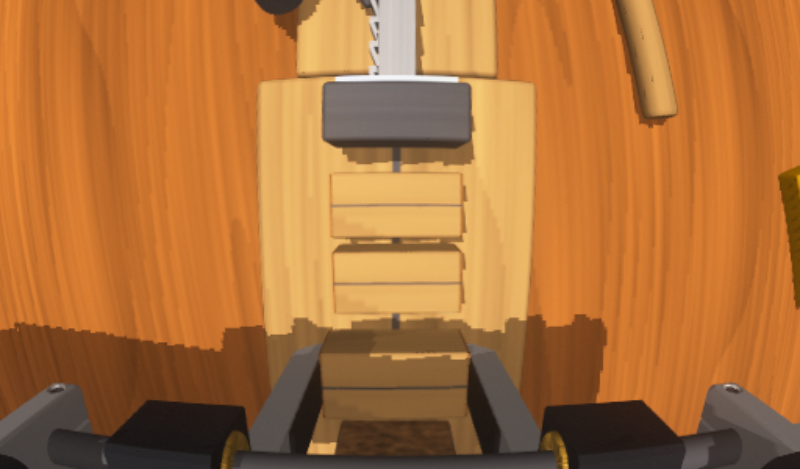

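The two placed blanks (rows 173–237 and 250–313) are square and centred on the line at column 397. The held one is aligned below them.

>>> carry_out:
  deltas:
    - {"dx": 0, "dy": 0, "dz": 0.5, "wx": 0, "wy": 0, "wz": 0, "gripper": 255}
    - {"dx": 0, "dy": 0, "dz": 0.5, "wx": 0, "wy": 0, "wz": 0, "gripper": 255}
    - {"dx": 0, "dy": 0, "dz": 0.5, "wx": 0, "wy": 0, "wz": 0, "gripper": 255}
    - {"dx": 0, "dy": 0, "dz": 0.35, "wx": 0, "wy": 0, "wz": 0, "gripper": 255}
    - {"dx": 0, "dy": 0, "dz": 0.1, "wx": 0, "wy": 0, "wz": 0, "gripper": 255}
    - {"dx": 0, "dy": 0, "dz": 0, "wx": 0, "wy": 0, "wz": 0, "gripper": 255}
    - {"dx": 0, "dy": 0, "dz": 0, "wx": 0, "wy": 0, "wz": 0, "gripper": 255}
    - {"dx": 0, "dy": 0, "dz": 0, "wx": 0, "wy": 0, "wz": 0, "gripper": 60}
    - {"dx": 0, "dy": 0, "dz": 0, "wx": 0, "wy": 0, "wz": 0, "gripper": 60}
    - {"dx": 0, "dy": 0, "dz": 0, "wx": 0, "wy": 0, "wz": 0, "gripper": 60}
    - {"dx": 0, "dy": 0, "dz": 0, "wx": 0, "wy": 0, "wz": 0, "gripper": 60}
    - {"dx": 0, "dy": 0, "dz": 0, "wx": 0, "wy": 0, "wz": 0, "gripper": 60}
    - {"dx": 0, "dy": 0, "dz": -1, "wx": 0, "wy": 0, "wz": 0, "gripper": 0}
    - {"dx": 0, "dy": 0, "dz": -1, "wx": 0, "wy": 0, "wz": 0, "gripper": 0}
    - {"dx": 0, "dy": 0, "dz": -1, "wx": 0, "wy": 0, "wz": 0, "gripper": 0}
    - {"dx": 0, "dy": 0, "dz": 0, "wx": 0, "wy": 0, "wz": 0, "gripper": 0}

```text
time: 25.37
tool_pos: [0.6069, -0.0522, 0.1917]
ee_rot: [3.132, 0.001, 1.483]
wrist_force: [0.7, -0.9, 1.0]
width: 0.0926
finger_force: 0.0
```

```bash
python3 - <<'E'
from bl import *
blanks("top")
go(.4302,-.2258,.09,1.481)
E
```

```text
blank [ 0.4301 -0.2266] size [28.4 56.5] yaw 1.481
tip [ 0.6061 -0.0521  0.0924] rpy [3.1355e+00 4.0000e-04 1.4828e+00] units xyz [-9.42 -8.    0.07]
  turn units [0.05 0.   0.02]  shift after turn [-9.44 -7.98  0.12]
```

>>> carry_out:
  deltas:
    - {"dx": 0, "dy": -1, "dz": 0, "wx": 0, "wy": 0, "wz": 0, "gripper": 0}
    - {"dx": 0, "dy": -1, "dz": 0, "wx": 0, "wy": 0, "wz": 0, "gripper": 0}
    - {"dx": 0, "dy": -1, "dz": 0, "wx": 0, "wy": 0, "wz": 0, "gripper": 0}
    - {"dx": 0, "dy": -1, "dz": 0, "wx": 0, "wy": 0, "wz": 0, "gripper": 0}
    - {"dx": -0.45, "dy": -1, "dz": 0, "wx": 0, "wy": 0, "wz": 0, "gripper": 0}
    - {"dx": -1, "dy": -1, "dz": 0, "wx": 0, "wy": 0, "wz": 0, "gripper": 0}
    - {"dx": -1, "dy": -1, "dz": 0, "wx": 0, "wy": 0, "wz": 0, "gripper": 0}
    - {"dx": -1, "dy": -1, "dz": 0, "wx": 0, "wy": 0, "wz": 0, "gripper": 0}
    - {"dx": -1, "dy": 0, "dz": 0, "wx": 0, "wy": 0, "wz": 0, "gripper": 0}
    - {"dx": -1, "dy": 0, "dz": 0, "wx": 0, "wy": 0, "wz": 0, "gripper": 0}
    - {"dx": -1, "dy": 0, "dz": 0, "wx": 0, "wy": 0, "wz": 0, "gripper": 0}
    - {"dx": -1, "dy": 0, "dz": 0, "wx": 0, "wy": 0, "wz": 0, "gripper": 0}
    - {"dx": -1, "dy": 0, "dz": 0, "wx": 0, "wy": 0, "wz": 0, "gripper": 0}
    - {"dx": -1, "dy": 0, "dz": 0, "wx": 0, "wy": 0, "wz": 0, "gripper": 0}
    - {"dx": 0, "dy": 0, "dz": 0, "wx": 0, "wy": 0, "wz": 0, "gripper": 0}
    - {"dx": 0, "dy": 0, "dz": 0, "wx": 0, "wy": 0, "wz": 0, "gripper": 0}

```text
time: 26.75
tool_pos: [0.428, -0.2262, 0.185]
ee_rot: [-3.139, -0.002, 1.481]
wrist_force: [1.2, 0.7, -0.5]
width: 0.0943
finger_force: 0.0
```

```bash
python3 - <<'E'
from h import *
go(.4302,-.2258,.007,1.481)
im,c=snap("wrist","w6.png"); np.save("w6c.npy",c,allow_pickle=True)
# blank top expected at px(z=.03)
print(proj(np.array([.4302,-.2258,.03]),c,True)/.64)
hsv=cv2.cvtColor(im,cv2.COLOR_BGR2HSV); r=hsv[170:240,200:310]
m=((r[...,1]<150)&(r[...,2]>70)).astype(np.uint8)*255
k=max(cv2.findContours(m,cv2.RETR_EXTERNAL,cv2.CHAIN_APPROX_NONE)[0],key=cv2.contourArea)
x,y,w,h=cv2.boundingRect(k); print(np.array([x+200,y+170,w,h])/.64)
E
```

```text
tip [ 0.428  -0.2262  0.088 ] rpy [-3.1392e+00 -2.0000e-03  1.4809e+00] units xyz [0.02 0.12 4.05]
  turn units [-0.02 -0.02 -0.  ]  shift after turn [0.03 0.11 4.05]
[401.29312003 323.25887669]
[348.4375 296.875  103.125   34.375 ]
```

>>> carry_out:
  deltas:
    - {"dx": 0.05, "dy": 0, "dz": 1, "wx": 0, "wy": 0, "wz": 0, "gripper": 50}
    - {"dx": 0, "dy": 0, "dz": 1, "wx": 0, "wy": 0, "wz": 0, "gripper": 50}
    - {"dx": 0, "dy": 0, "dz": 1, "wx": 0, "wy": 0, "wz": 0, "gripper": 50}
    - {"dx": 0, "dy": 0, "dz": 1, "wx": 0, "wy": 0, "wz": 0, "gripper": 50}
    - {"dx": 0, "dy": 0, "dz": 0.1, "wx": 0, "wy": 0, "wz": 0, "gripper": 50}
    - {"dx": 0, "dy": 0, "dz": 0, "wx": 0, "wy": 0, "wz": 0, "gripper": 255}
    - {"dx": 0, "dy": 0, "dz": 0, "wx": 0, "wy": 0, "wz": 0, "gripper": 255}
    - {"dx": 0, "dy": 0, "dz": 0, "wx": 0, "wy": 0, "wz": 0, "gripper": 255}
    - {"dx": 0, "dy": 0, "dz": 0, "wx": 0, "wy": 0, "wz": 0, "gripper": 255}
    - {"dx": 0, "dy": 0, "dz": 0, "wx": 0, "wy": 0, "wz": 0, "gripper": 255}
    - {"dx": 0, "dy": 0, "dz": 0, "wx": 0, "wy": 0, "wz": 0, "gripper": 255}
    - {"dx": 0, "dy": 0, "dz": -1, "wx": 0, "wy": 0, "wz": 0, "gripper": 255}
    - {"dx": 0, "dy": 0, "dz": -1, "wx": 0, "wy": 0, "wz": 0, "gripper": 255}
    - {"dx": 0, "dy": 0, "dz": -1, "wx": 0, "wy": 0, "wz": 0, "gripper": 255}
    - {"dx": 0, "dy": 0, "dz": -0.3, "wx": 0, "wy": 0, "wz": 0, "gripper": 255}
    - {"dx": 0, "dy": 0, "dz": 0, "wx": 0, "wy": 0, "wz": 0, "gripper": 255}
    - {"dx": 0, "dy": 0, "dz": 0, "wx": 0, "wy": 0, "wz": 0, "gripper": 255}

```text
time: 28.22
tool_pos: [0.4286, -0.2251, 0.1703]
ee_rot: [-3.141, -0.0, 1.483]
wrist_force: [-1.7, 1.2, -1.8]
width: 0.0559
finger_force: 30.0
```

```bash
python3 - <<'E'
from h import *
slot(-.050,.0285)
E
```

```text
width 0.0559 force 30.0
tip [ 0.4286 -0.2251  0.0733] rpy [-3.1415e+00 -1.0000e-04  1.4826e+00] units xyz [7.8  8.02 2.24]
  turn units [-0. -0.  0.]  shift after turn [7.81 8.02 2.24]
```

>>> carry_out:
  deltas:
    - {"dx": 1, "dy": 0, "dz": 0, "wx": 0, "wy": 0, "wz": 0, "gripper": 255}
    - {"dx": 1, "dy": 0, "dz": 0, "wx": 0, "wy": 0, "wz": 0, "gripper": 255}
    - {"dx": 1, "dy": 0, "dz": 0, "wx": 0, "wy": 0, "wz": 0, "gripper": 255}
    - {"dx": 1, "dy": 0, "dz": 0, "wx": 0, "wy": 0, "wz": 0, "gripper": 255}
    - {"dx": 1, "dy": 0, "dz": 0, "wx": 0, "wy": 0, "wz": 0, "gripper": 255}
    - {"dx": 1, "dy": 1, "dz": 0, "wx": 0, "wy": 0, "wz": 0, "gripper": 255}
    - {"dx": 1, "dy": 1, "dz": 0, "wx": 0, "wy": 0, "wz": 0, "gripper": 255}
    - {"dx": 0.8, "dy": 1, "dz": 0, "wx": 0, "wy": 0, "wz": 0, "gripper": 255}
    - {"dx": 0, "dy": 1, "dz": 0, "wx": 0, "wy": 0, "wz": 0, "gripper": 255}
    - {"dx": 0, "dy": 1, "dz": 0, "wx": 0, "wy": 0, "wz": 0, "gripper": 255}
    - {"dx": 0, "dy": 1, "dz": 0, "wx": 0, "wy": 0, "wz": 0, "gripper": 255}
    - {"dx": 0, "dy": 1, "dz": 0, "wx": 0, "wy": 0, "wz": 0, "gripper": 255}
    - {"dx": 0, "dy": 1, "dz": 0, "wx": 0, "wy": 0, "wz": 0, "gripper": 255}
    - {"dx": 0, "dy": 0, "dz": 0, "wx": 0, "wy": 0, "wz": 0, "gripper": 255}
    - {"dx": 0, "dy": 0, "dz": 0, "wx": 0, "wy": 0, "wz": 0, "gripper": 255}

```text
time: 29.47
tool_pos: [0.6013, -0.0836, 0.1681]
ee_rot: [-3.137, -0.001, 1.483]
wrist_force: [0.0, 0.2, -0.5]
width: 0.0558
finger_force: 30.0
```

```bash
python3 - <<'E'
from h import *
slot(-.050,.0285)
im,c=snap("wrist"); np.save("w7c.npy",c,allow_pickle=True); cv2.imwrite("pics/w7.png",cv2.resize(im[0:300],(800,469)))
E
```

```text
width 0.0558 force 30.0
tip [ 0.6013 -0.0836  0.0711] rpy [-3.1371e+00 -6.0000e-04  1.4830e+00] units xyz [-0.    0.05  2.13]
  turn units [-0.04 -0.    0.  ]  shift after turn [-0.    0.04  2.13]
```

View pics/w7.png

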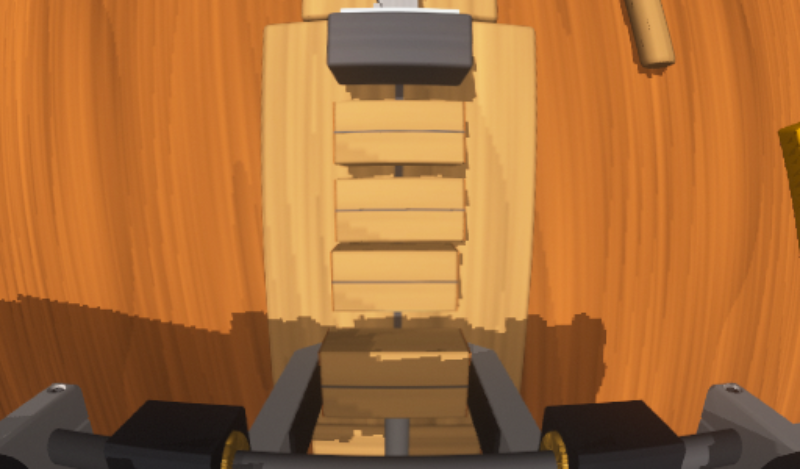

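The three placed blanks are square in a row at rows 100–163, 178–241 and 250–311. The fourth is held over a clear gap in front of the pad, so I'll lower and release it.

>>> carry_out:
  deltas:
    - {"dx": 0, "dy": 0.05, "dz": 0.5, "wx": 0, "wy": 0, "wz": 0, "gripper": 255}
    - {"dx": 0, "dy": 0, "dz": 0.5, "wx": 0, "wy": 0, "wz": 0, "gripper": 255}
    - {"dx": 0, "dy": 0, "dz": 0.5, "wx": 0, "wy": 0, "wz": 0, "gripper": 255}
    - {"dx": 0, "dy": 0, "dz": 0.5, "wx": 0, "wy": 0, "wz": 0, "gripper": 255}
    - {"dx": 0, "dy": 0, "dz": 0.1, "wx": 0, "wy": 0, "wz": 0, "gripper": 255}
    - {"dx": 0, "dy": 0, "dz": 0, "wx": 0, "wy": 0, "wz": 0, "gripper": 255}
    - {"dx": 0, "dy": 0, "dz": 0, "wx": 0, "wy": 0, "wz": 0, "gripper": 255}

```text
time: 30.1
tool_pos: [0.6027, -0.0838, 0.1284]
ee_rot: [-3.141, -0.0, 1.483]
wrist_force: [0.0, -0.3, -0.3]
width: 0.0556
finger_force: 30.0
```

>>> carry_out:
  deltas:
    - {"dx": 0, "dy": 0, "dz": 0.1, "wx": 0, "wy": 0, "wz": 0, "gripper": 255}
    - {"dx": 0, "dy": 0, "dz": 0, "wx": 0, "wy": 0, "wz": 0, "gripper": 255}
    - {"dx": 0, "dy": 0, "dz": 0, "wx": 0, "wy": 0, "wz": 0, "gripper": 60}
    - {"dx": 0, "dy": 0, "dz": 0, "wx": 0, "wy": 0, "wz": 0, "gripper": 60}
    - {"dx": 0, "dy": 0, "dz": 0, "wx": 0, "wy": 0, "wz": 0, "gripper": 60}
    - {"dx": 0, "dy": 0, "dz": 0, "wx": 0, "wy": 0, "wz": 0, "gripper": 60}
    - {"dx": 0, "dy": 0, "dz": 0, "wx": 0, "wy": 0, "wz": 0, "gripper": 60}
    - {"dx": 0, "dy": 0, "dz": -1, "wx": 0, "wy": 0, "wz": 0, "gripper": 60}
    - {"dx": 0, "dy": 0, "dz": -1, "wx": 0, "wy": 0, "wz": 0, "gripper": 60}
    - {"dx": 0, "dy": 0, "dz": -1, "wx": 0, "wy": 0, "wz": 0, "gripper": 174}
    - {"dx": 0, "dy": 0, "dz": -1, "wx": 0, "wy": 0, "wz": 0, "gripper": 174}
    - {"dx": 0, "dy": 0, "dz": -1, "wx": 0, "wy": 0, "wz": 0, "gripper": 174}
    - {"dx": 0, "dy": 0, "dz": 0, "wx": 0, "wy": 0, "wz": -1, "gripper": 174}
    - {"dx": 0, "dy": 0, "dz": 0, "wx": 0, "wy": 0, "wz": -1, "gripper": 174}
    - {"dx": 0, "dy": 0, "dz": 0, "wx": 0, "wy": 0, "wz": -0.6, "gripper": 174}
    - {"dx": 0, "dy": 0, "dz": 0, "wx": 0, "wy": 0, "wz": 0, "gripper": 174}

```text
time: 31.43
tool_pos: [0.6029, -0.0839, 0.2269]
ee_rot: [3.141, 0.0, 1.796]
wrist_force: [-0.2, -0.0, -0.4]
width: 0.0308
finger_force: 0.0
```

```bash
python3 - <<'E'
from h import *
print(robot.get_obs()["width"])
go(.516,.203,.13,1.793)
im,c=snap("wrist"); np.save("w8c.npy",c,allow_pickle=True); cv2.imwrite("pics/w8.png",im)
E
```

```text
0.030776180125049304
tip [ 0.6029 -0.0839  0.1299] rpy [3.1412e+00 1.0000e-04 1.7959e+00] units xyz [ 1.495e+01 -1.030e+00 -1.000e-02]
  turn units [0.   0.   0.02]  shift after turn [14.95 -1.08 -0.  ]
```

>>> carry_out:
  deltas:
    - {"dx": 1, "dy": -0.1, "dz": 0, "wx": 0, "wy": 0, "wz": 0, "gripper": 174}
    - {"dx": 1, "dy": -0.1, "dz": 0, "wx": 0, "wy": 0, "wz": 0, "gripper": 174}
    - {"dx": 1, "dy": -0.1, "dz": 0, "wx": 0, "wy": 0, "wz": 0, "gripper": 174}
    - {"dx": 1, "dy": -0.1, "dz": 0, "wx": 0, "wy": 0, "wz": 0, "gripper": 174}
    - {"dx": 1, "dy": -0.1, "dz": 0, "wx": 0, "wy": 0, "wz": 0, "gripper": 174}
    - {"dx": 1, "dy": -0.1, "dz": 0, "wx": 0, "wy": 0, "wz": 0, "gripper": 174}
    - {"dx": 1, "dy": -0.1, "dz": 0, "wx": 0, "wy": 0, "wz": 0, "gripper": 174}
    - {"dx": 1, "dy": -0.1, "dz": 0, "wx": 0, "wy": 0, "wz": 0, "gripper": 174}
    - {"dx": 1, "dy": -0.1, "dz": 0, "wx": 0, "wy": 0, "wz": 0, "gripper": 174}
    - {"dx": 1, "dy": -0.1, "dz": 0, "wx": 0, "wy": 0, "wz": 0, "gripper": 174}
    - {"dx": 1, "dy": 0, "dz": 0, "wx": 0, "wy": 0, "wz": 0, "gripper": 174}
    - {"dx": 1, "dy": 0, "dz": 0, "wx": 0, "wy": 0, "wz": 0, "gripper": 174}
    - {"dx": 0, "dy": 0, "dz": 0, "wx": 0, "wy": 0, "wz": 0, "gripper": 174}
    - {"dx": 0, "dy": 0, "dz": 0, "wx": 0, "wy": 0, "wz": 0, "gripper": 174}

```text
time: 32.65
tool_pos: [0.5299, 0.1463, 0.2267]
ee_rot: [3.142, 0.0, 1.795]
wrist_force: [-0.5, -0.2, -0.4]
width: 0.0296
finger_force: 0.0
```

```bash
python3 - <<'E'
from h import *
go(.516,.203,.064,1.793)
im,c=snap("wrist"); np.save("w9c.npy",c,allow_pickle=True); cv2.imwrite("pics/w9.png",cv2.resize(im[0:300],(800,469)))
E
```

```text
tip [0.5299 0.1463 0.1297] rpy [3.1416e+00 4.0000e-04 1.7954e+00] units xyz [ 2.92 -0.04  3.28]
  turn units [0.   0.   0.02]  shift after turn [ 2.92 -0.05  3.28]
```

View pics/w9.png

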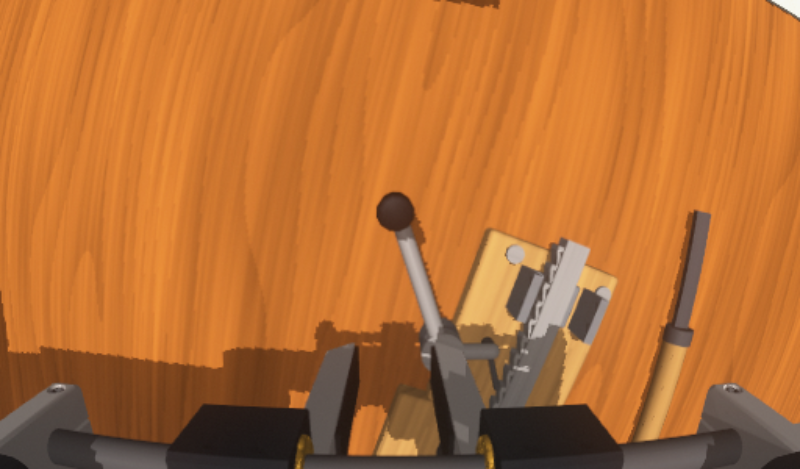

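The post top is at (396,211), straight ahead between the fingers' planes. Next I'll compute its position.

```bash
python3 - <<'E'
from h import *
c=np.load("w9c.npy",allow_pickle=True).item()
w=onz(np.array([396,210])*.64,c,.096,True);print(w); go(*w,.064)
E
```

```text
[0.51582219 0.20674029]
tip [0.5301 0.1456 0.1296] rpy [-3.1416e+00  6.0000e-04  1.7944e+00] units xyz [ 3.14 -0.02  3.28]
```

>>> carry_out:
  deltas:
    - {"dx": 1, "dy": 0, "dz": 0, "wx": 0, "wy": 0, "wz": 0, "gripper": 174}
    - {"dx": 1, "dy": 0, "dz": 0, "wx": 0, "wy": 0, "wz": 0, "gripper": 174}
    - {"dx": 1, "dy": 0, "dz": 0, "wx": 0, "wy": 0, "wz": 0, "gripper": 174}
    - {"dx": 0.2, "dy": 0, "dz": 0, "wx": 0, "wy": 0, "wz": 0, "gripper": 174}
    - {"dx": 0, "dy": 0, "dz": 0.3, "wx": 0, "wy": 0, "wz": 0, "gripper": 174}
    - {"dx": 0, "dy": 0, "dz": 0.5, "wx": 0, "wy": 0, "wz": 0, "gripper": 174}
    - {"dx": 0, "dy": 0, "dz": 0.5, "wx": 0, "wy": 0, "wz": 0, "gripper": 174}
    - {"dx": 0, "dy": 0, "dz": 0.5, "wx": 0, "wy": 0, "wz": 0, "gripper": 174}
    - {"dx": 0, "dy": 0, "dz": 0.5, "wx": 0, "wy": 0, "wz": 0, "gripper": 174}
    - {"dx": 0, "dy": 0, "dz": 0.5, "wx": 0, "wy": 0, "wz": 0, "gripper": 174}
    - {"dx": 0, "dy": 0, "dz": 0.5, "wx": 0, "wy": 0, "wz": 0, "gripper": 174}
    - {"dx": 0, "dy": 0, "dz": 0, "wx": 0, "wy": 0, "wz": 0, "gripper": 174}
    - {"dx": 0, "dy": 0, "dz": 0, "wx": 0, "wy": 0, "wz": 0, "gripper": 174}

```text
time: 33.78
tool_pos: [0.5154, 0.2079, 0.1596]
ee_rot: [-3.14, 0.0, 1.795]
wrist_force: [-0.6, -0.2, 0.9]
width: 0.0301
finger_force: 0.0
```

>>> carry_out:
  deltas:
    - {"dx": 0, "dy": 0.4, "dz": 0, "wx": 0, "wy": 0, "wz": 0, "gripper": 174}
    - {"dx": 0, "dy": 0.4, "dz": 0, "wx": 0, "wy": 0, "wz": 0, "gripper": 174}
    - {"dx": 0, "dy": 0.4, "dz": 0, "wx": 0, "wy": 0, "wz": 0, "gripper": 174}
    - {"dx": 0, "dy": 0.4, "dz": 0, "wx": 0, "wy": 0, "wz": 0, "gripper": 174}
    - {"dx": 0, "dy": 0.4, "dz": 0, "wx": 0, "wy": 0, "wz": 0, "gripper": 174}
    - {"dx": 0, "dy": 0.4, "dz": 0, "wx": 0, "wy": 0, "wz": 0, "gripper": 174}
    - {"dx": 0, "dy": 0.4, "dz": 0, "wx": 0, "wy": 0, "wz": 0, "gripper": 174}
    - {"dx": 0, "dy": 0.2, "dz": 0, "wx": 0, "wy": 0, "wz": 0, "gripper": 174}
    - {"dx": 0, "dy": 0, "dz": 0, "wx": 0, "wy": 0, "wz": 0, "gripper": 174}
    - {"dx": 0, "dy": 0, "dz": 0, "wx": 0, "wy": 0, "wz": 0, "gripper": 174}

```text
time: 34.62
tool_pos: [0.5737, 0.2216, 0.1608]
ee_rot: [-3.137, -0.0, 1.795]
wrist_force: [-8.9, 1.0, 3.9]
width: 0.0297
finger_force: 3.9
```

```bash
cat > st.py <<'E'
from h import *
X,Y,th=np.load("clamp.npy");R=np.array([[np.cos(th),-np.sin(th)],[np.sin(th),np.cos(th)]])
s=robot.get_obs(); p=1000*R.T@(s["tool_pos"][:2]-[X,Y]); yw=s["ee_rot"][2]
ty=R.T@np.array([np.sin(yw),-np.cos(yw)])
print("tcp clamp",p.round(1),"F",s["wrist_force"].round(1),"w",round(s["width"],4))
# post centre if touched by the trailing finger: on the arc about the pivot, 9 mm + half width along tool y
pv=np.array([-58.5,157.5]); d=-(s["width"]*500-9); 
tx=np.array([ty[1],-ty[0]])*-1
a=(p+d*ty-pv)@ty; ph=np.arccos(np.clip(a/90,-1,1)); base=np.arctan2(ty[1],ty[0])
print("lever angle est",round(np.arctan2(72.5,-53.5)-(base+ph),3))
E
python3 st.py; python3 - <<'E'
from h import *
im,c=snap("top"); cv2.imwrite("pics/t3.png",cv2.resize(im[155:240,170:370],(800,340),interpolation=cv2.INTER_CUBIC))
E
```

```text
tcp clamp [-55.3 251.6] F [-8.9  1.   3.9] w 0.0297
lever angle est 0.618
```

View pics/t3.png

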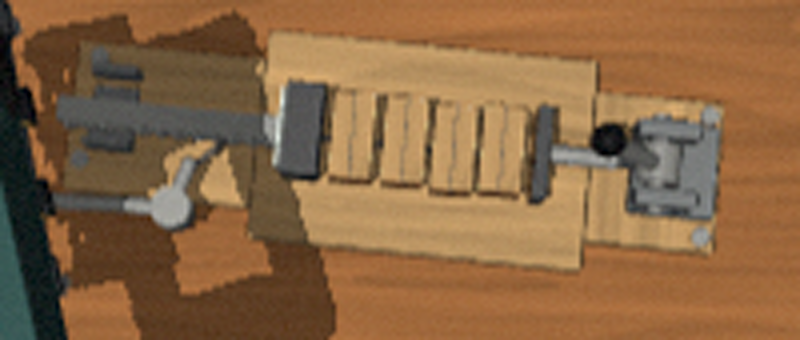

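After the first stroke the lever reads about 0.62 and the jaw front is at crop column ~324. The four blanks stand in an even row at columns 333–525, and the pad at 541 is untouched. I'll push slightly further, then measure the edges.

>>> carry_out:
  deltas:
    - {"dx": 0, "dy": 0.1, "dz": 0, "wx": 0, "wy": 0, "wz": 0, "gripper": 174}
    - {"dx": 0, "dy": 0, "dz": 0, "wx": 0, "wy": 0, "wz": 0, "gripper": 174}

```text
time: 34.83
tool_pos: [0.5754, 0.2218, 0.1608]
ee_rot: [-3.137, 0.0, 1.795]
wrist_force: [-8.1, -1.1, 4.4]
width: 0.03
finger_force: 4.1
```

```bash
cat > jp.py <<'E'
from st import *
im,c=snap("top")
g=cv2.GaussianBlur(cv2.cvtColor(im,cv2.COLOR_BGR2GRAY),(3,3),0).astype(np.float32)
def prof(z,ys,xs):
    P=np.array([[proj(np.array([*(R@np.array([x,y])/1000+[X,Y]),z]),c) for x in xs] for y in ys],dtype=np.float32)
    return cv2.remap(g,P[...,0],P[...,1],cv2.INTER_LINEAR).mean(1)
xs=np.arange(-24,25,4.)
for n,lo,hi,s in [("jaw",20,88,-1),("pad",-95,-55,1)]:
    ys=np.arange(lo,hi,1.); v=prof(.061,ys,xs); dark=v<110
    # steepest dark/bright edge at the face
    print(n,"dark runs:",[ (float(ys[k]),int(v[k])) for k in range(0,len(ys),2)])
E
python3 jp.py
```

```text
tcp clamp [-53.6 251.9] F [-8.1 -1.1  4.4] w 0.03
lever angle est 0.636
jaw dark runs: [(20.0, 160), (22.0, 160), (24.0, 148), (26.0, 124), (28.0, 98), (30.0, 92), (32.0, 109), (34.0, 136), (36.0, 154), (38.0, 159), (40.0, 158), (42.0, 155), (44.0, 150), (46.0, 146), (48.0, 149), (50.0, 155), (52.0, 159), (54.0, 161), (56.0, 157), (58.0, 141), (60.0, 114), (62.0, 85), (64.0, 65), (66.0, 62), (68.0, 71), (70.0, 82), (72.0, 85), (74.0, 85), (76.0, 85), (78.0, 85), (80.0, 85), (82.0, 84), (84.0, 84), (86.0, 86)]
pad dark runs: [(-95.0, 148), (-93.0, 148), (-91.0, 147), (-89.0, 146), (-87.0, 139), (-85.0, 125), (-83.0, 103), (-81.0, 86), (-79.0, 79), (-77.0, 80), (-75.0, 82), (-73.0, 78), (-71.0, 73), (-69.0, 74), (-67.0, 83), (-65.0, 101), (-63.0, 124), (-61.0, 145), (-59.0, 156), (-57.0, 157)]
```

>>> carry_out:
  deltas:
    - {"dx": 0, "dy": -0.5, "dz": 0, "wx": 0, "wy": 0, "wz": 0, "gripper": 174}
    - {"dx": 0, "dy": -0.5, "dz": 0, "wx": 0, "wy": 0, "wz": 0, "gripper": 174}
    - {"dx": 0, "dy": -0.5, "dz": 0, "wx": 0, "wy": 0, "wz": 0, "gripper": 174}
    - {"dx": 0, "dy": -0.5, "dz": 0, "wx": 0, "wy": 0, "wz": 0, "gripper": 174}
    - {"dx": 0, "dy": -0.5, "dz": 0, "wx": 0, "wy": 0, "wz": 0, "gripper": 174}
    - {"dx": 0, "dy": -0.5, "dz": 0, "wx": 0, "wy": 0, "wz": 0, "gripper": 174}
    - {"dx": 0, "dy": -0.1, "dz": 0, "wx": 0, "wy": 0, "wz": 0, "gripper": 174}
    - {"dx": 0, "dy": 0, "dz": 0, "wx": 0, "wy": 0, "wz": 0, "gripper": 174}
    - {"dx": 0, "dy": 0, "dz": 0, "wx": 0, "wy": 0, "wz": 0, "gripper": 174}
    - {"dx": 0, "dy": 0.4, "dz": 0, "wx": 0, "wy": 0, "wz": 0, "gripper": 174}
    - {"dx": 0, "dy": 0.4, "dz": 0, "wx": 0, "wy": 0, "wz": 0, "gripper": 174}
    - {"dx": 0, "dy": 0.4, "dz": 0, "wx": 0, "wy": 0, "wz": 0, "gripper": 174}
    - {"dx": 0, "dy": 0.4, "dz": 0, "wx": 0, "wy": 0, "wz": 0, "gripper": 174}
    - {"dx": 0, "dy": 0.4, "dz": 0, "wx": 0, "wy": 0, "wz": 0, "gripper": 174}
    - {"dx": 0, "dy": 0.4, "dz": 0, "wx": 0, "wy": 0, "wz": 0, "gripper": 174}
    - {"dx": 0, "dy": 0.4, "dz": 0, "wx": 0, "wy": 0, "wz": 0, "gripper": 174}
    - {"dx": 0, "dy": 0.3, "dz": 0, "wx": 0, "wy": 0, "wz": 0, "gripper": 174}
    - {"dx": 0, "dy": 0, "dz": 0, "wx": 0, "wy": 0, "wz": 0, "gripper": 174}
    - {"dx": 0, "dy": 0, "dz": 0, "wx": 0, "wy": 0, "wz": 0, "gripper": 174}

```text
time: 36.47
tool_pos: [0.5752, 0.2229, 0.1598]
ee_rot: [-3.135, -0.002, 1.795]
wrist_force: [-7.6, 1.5, 2.6]
width: 0.0299
finger_force: 3.6
```

```bash
python3 jp.py
```

```text
tcp clamp [-53.9 253.1] F [-7.6  1.5  2.6] w 0.0299
lever angle est 0.637
jaw dark runs: [(20.0, 160), (22.0, 156), (24.0, 147), (26.0, 140), (28.0, 144), (30.0, 152), (32.0, 158), (34.0, 157), (36.0, 155), (38.0, 150), (40.0, 147), (42.0, 150), (44.0, 156), (46.0, 160), (48.0, 159), (50.0, 145), (52.0, 115), (54.0, 85), (56.0, 76), (58.0, 81), (60.0, 85), (62.0, 84), (64.0, 84), (66.0, 84), (68.0, 85), (70.0, 84), (72.0, 84), (74.0, 86), (76.0, 96), (78.0, 124), (80.0, 155), (82.0, 168), (84.0, 160), (86.0, 147)]
pad dark runs: [(-95.0, 148), (-93.0, 147), (-91.0, 147), (-89.0, 146), (-87.0, 139), (-85.0, 125), (-83.0, 103), (-81.0, 85), (-79.0, 79), (-77.0, 80), (-75.0, 82), (-73.0, 79), (-71.0, 74), (-69.0, 74), (-67.0, 83), (-65.0, 100), (-63.0, 123), (-61.0, 145), (-59.0, 155), (-57.0, 157)]
```

>>> carry_out:
  deltas:
    - {"dx": 0, "dy": -0.5, "dz": 0, "wx": 0, "wy": 0, "wz": 0, "gripper": 174}
    - {"dx": 0, "dy": -0.5, "dz": 0, "wx": 0, "wy": 0, "wz": 0, "gripper": 174}
    - {"dx": 0, "dy": -0.5, "dz": 0, "wx": 0, "wy": 0, "wz": 0, "gripper": 174}
    - {"dx": 0, "dy": -0.5, "dz": 0, "wx": 0, "wy": 0, "wz": 0, "gripper": 174}
    - {"dx": 0, "dy": -0.5, "dz": 0, "wx": 0, "wy": 0, "wz": 0, "gripper": 174}
    - {"dx": 0, "dy": -0.5, "dz": 0, "wx": 0, "wy": 0, "wz": 0, "gripper": 174}
    - {"dx": 0, "dy": -0.1, "dz": 0, "wx": 0, "wy": 0, "wz": 0, "gripper": 174}
    - {"dx": 0, "dy": 0, "dz": 0, "wx": 0, "wy": 0, "wz": 0, "gripper": 174}
    - {"dx": 0, "dy": 0, "dz": 0, "wx": 0, "wy": 0, "wz": 0, "gripper": 174}
    - {"dx": 0, "dy": 0.4, "dz": 0, "wx": 0, "wy": 0, "wz": 0, "gripper": 174}
    - {"dx": 0, "dy": 0.4, "dz": 0, "wx": 0, "wy": 0, "wz": 0, "gripper": 174}
    - {"dx": 0, "dy": 0.4, "dz": 0, "wx": 0, "wy": 0, "wz": 0, "gripper": 174}
    - {"dx": 0, "dy": 0.4, "dz": 0, "wx": 0, "wy": 0, "wz": 0, "gripper": 174}
    - {"dx": 0, "dy": 0.4, "dz": 0, "wx": 0, "wy": 0, "wz": 0, "gripper": 174}
    - {"dx": 0, "dy": 0.4, "dz": 0, "wx": 0, "wy": 0, "wz": 0, "gripper": 174}
    - {"dx": 0, "dy": 0.4, "dz": 0, "wx": 0, "wy": 0, "wz": 0, "gripper": 174}
    - {"dx": 0, "dy": 0.3, "dz": 0, "wx": 0, "wy": 0, "wz": 0, "gripper": 174}
    - {"dx": 0, "dy": 0, "dz": 0, "wx": 0, "wy": 0, "wz": 0, "gripper": 174}
    - {"dx": 0, "dy": 0, "dz": 0, "wx": 0, "wy": 0, "wz": 0, "gripper": 174}

```text
time: 38.1
tool_pos: [0.5751, 0.2231, 0.1598]
ee_rot: [-3.135, -0.003, 1.795]
wrist_force: [-7.2, 1.8, 2.6]
width: 0.0303
finger_force: 3.6
```

```bash
python3 jp.py
```

```text
tcp clamp [-54.1 253.2] F [-7.2  1.8  2.6] w 0.0303
lever angle est 0.634
jaw dark runs: [(20.0, 157), (22.0, 157), (24.0, 154), (26.0, 149), (28.0, 146), (30.0, 149), (32.0, 155), (34.0, 160), (36.0, 161), (38.0, 152), (40.0, 127), (42.0, 95), (44.0, 79), (46.0, 80), (48.0, 84), (50.0, 84), (52.0, 84), (54.0, 84), (56.0, 84), (58.0, 84), (60.0, 84), (62.0, 85), (64.0, 94), (66.0, 120), (68.0, 152), (70.0, 167), (72.0, 161), (74.0, 151), (76.0, 149), (78.0, 150), (80.0, 150), (82.0, 149), (84.0, 148), (86.0, 144)]
pad dark runs: [(-95.0, 148), (-93.0, 147), (-91.0, 147), (-89.0, 146), (-87.0, 139), (-85.0, 125), (-83.0, 103), (-81.0, 85), (-79.0, 79), (-77.0, 80), (-75.0, 81), (-73.0, 80), (-71.0, 83), (-69.0, 103), (-67.0, 132), (-65.0, 152), (-63.0, 158), (-61.0, 157), (-59.0, 154), (-57.0, 148)]
```

The jaw is now at about 42 mm and the row is about at the pad. The pad's rear edge has not shifted, so it has not given yet. One more tooth is needed.

>>> carry_out:
  deltas:
    - {"dx": 0, "dy": -0.5, "dz": 0, "wx": 0, "wy": 0, "wz": 0, "gripper": 174}
    - {"dx": 0, "dy": -0.5, "dz": 0, "wx": 0, "wy": 0, "wz": 0, "gripper": 174}
    - {"dx": 0, "dy": -0.5, "dz": 0, "wx": 0, "wy": 0, "wz": 0, "gripper": 174}
    - {"dx": 0, "dy": -0.5, "dz": 0, "wx": 0, "wy": 0, "wz": 0, "gripper": 174}
    - {"dx": 0, "dy": -0.5, "dz": 0, "wx": 0, "wy": 0, "wz": 0, "gripper": 174}
    - {"dx": 0, "dy": -0.5, "dz": 0, "wx": 0, "wy": 0, "wz": 0, "gripper": 174}
    - {"dx": 0, "dy": -0.1, "dz": 0, "wx": 0, "wy": 0, "wz": 0, "gripper": 174}
    - {"dx": 0, "dy": 0, "dz": 0, "wx": 0, "wy": 0, "wz": 0, "gripper": 174}
    - {"dx": 0, "dy": 0, "dz": 0, "wx": 0, "wy": 0, "wz": 0, "gripper": 174}
    - {"dx": 0, "dy": 0.4, "dz": 0, "wx": 0, "wy": 0, "wz": 0, "gripper": 174}
    - {"dx": 0, "dy": 0.4, "dz": 0, "wx": 0, "wy": 0, "wz": 0, "gripper": 174}
    - {"dx": 0, "dy": 0.4, "dz": 0, "wx": 0, "wy": 0, "wz": 0, "gripper": 174}
    - {"dx": 0, "dy": 0.4, "dz": 0, "wx": 0, "wy": 0, "wz": 0, "gripper": 174}
    - {"dx": 0, "dy": 0.4, "dz": 0, "wx": 0, "wy": 0, "wz": 0, "gripper": 174}
    - {"dx": 0, "dy": 0.4, "dz": 0, "wx": 0, "wy": 0, "wz": 0, "gripper": 174}
    - {"dx": 0, "dy": 0.4, "dz": 0, "wx": 0, "wy": 0, "wz": 0, "gripper": 174}
    - {"dx": 0, "dy": 0.3, "dz": 0, "wx": 0, "wy": 0, "wz": 0, "gripper": 174}
    - {"dx": 0, "dy": 0, "dz": 0, "wx": 0, "wy": 0, "wz": 0, "gripper": 174}
    - {"dx": 0, "dy": 0, "dz": 0, "wx": 0, "wy": 0, "wz": 0, "gripper": 174}

```text
time: 39.73
tool_pos: [0.5734, 0.2236, 0.1599]
ee_rot: [-3.131, -0.004, 1.796]
wrist_force: [-12.8, 3.5, 6.1]
width: 0.0301
finger_force: 5.7
```

```bash
python3 jp.py
```

```text
tcp clamp [-55.7 253.6] F [-12.8   3.5   6.1] w 0.0301
lever angle est 0.618
jaw dark runs: [(20.0, 148), (22.0, 154), (24.0, 158), (26.0, 160), (28.0, 156), (30.0, 136), (32.0, 105), (34.0, 84), (36.0, 80), (38.0, 84), (40.0, 84), (42.0, 84), (44.0, 84), (46.0, 84), (48.0, 84), (50.0, 84), (52.0, 85), (54.0, 94), (56.0, 120), (58.0, 152), (60.0, 168), (62.0, 163), (64.0, 153), (66.0, 150), (68.0, 150), (70.0, 149), (72.0, 147), (74.0, 147), (76.0, 150), (78.0, 151), (80.0, 151), (82.0, 150), (84.0, 149), (86.0, 145)]
pad dark runs: [(-95.0, 135), (-93.0, 118), (-91.0, 97), (-89.0, 83), (-87.0, 80), (-85.0, 81), (-83.0, 82), (-81.0, 85), (-79.0, 102), (-77.0, 129), (-75.0, 149), (-73.0, 158), (-71.0, 157), (-69.0, 155), (-67.0, 150), (-65.0, 147), (-63.0, 149), (-61.0, 154), (-59.0, 158), (-57.0, 159)]
```

>>> carry_out:
  deltas:
    - {"dx": 0, "dy": 0.1, "dz": 0, "wx": 0, "wy": 0, "wz": 0, "gripper": 174}
    - {"dx": 0, "dy": 0, "dz": 0, "wx": 0, "wy": 0, "wz": 0, "gripper": 174}
    - {"dx": 0, "dy": 0, "dz": 0, "wx": 0, "wy": 0, "wz": 0, "gripper": 174}

```text
time: 40.03
tool_pos: [0.575, 0.2238, 0.1598]
ee_rot: [-3.13, -0.004, 1.796]
wrist_force: [-13.3, 1.4, 5.8]
width: 0.0299
finger_force: 6.2
```

```bash
python3 jp.py
```

```text
tcp clamp [-54.2 253.8] F [-13.3   1.4   5.8] w 0.0299
lever angle est 0.637
jaw dark runs: [(20.0, 148), (22.0, 154), (24.0, 159), (26.0, 160), (28.0, 156), (30.0, 136), (32.0, 105), (34.0, 84), (36.0, 80), (38.0, 84), (40.0, 84), (42.0, 84), (44.0, 84), (46.0, 84), (48.0, 84), (50.0, 84), (52.0, 85), (54.0, 94), (56.0, 120), (58.0, 153), (60.0, 169), (62.0, 163), (64.0, 153), (66.0, 150), (68.0, 150), (70.0, 149), (72.0, 148), (74.0, 148), (76.0, 150), (78.0, 151), (80.0, 151), (82.0, 150), (84.0, 148), (86.0, 143)]
pad dark runs: [(-95.0, 136), (-93.0, 118), (-91.0, 96), (-89.0, 83), (-87.0, 80), (-85.0, 81), (-83.0, 82), (-81.0, 85), (-79.0, 101), (-77.0, 128), (-75.0, 150), (-73.0, 158), (-71.0, 157), (-69.0, 155), (-67.0, 150), (-65.0, 147), (-63.0, 149), (-61.0, 154), (-59.0, 159), (-57.0, 160)]
```

The lever is at full stroke. The jaw has moved 10 mm further and the pad has given about 9 mm, under one tooth. Now I'll return the handle, lift and go to the cam knob.

>>> carry_out:
  deltas:
    - {"dx": 0, "dy": -0.5, "dz": 0, "wx": 0, "wy": 0, "wz": 0, "gripper": 174}
    - {"dx": 0, "dy": -0.5, "dz": 0, "wx": 0, "wy": 0, "wz": 0, "gripper": 174}
    - {"dx": 0, "dy": -0.5, "dz": 0, "wx": 0, "wy": 0, "wz": 0, "gripper": 174}
    - {"dx": 0, "dy": -0.5, "dz": 0, "wx": 0, "wy": 0, "wz": 0, "gripper": 174}
    - {"dx": 0, "dy": -0.5, "dz": 0, "wx": 0, "wy": 0, "wz": 0, "gripper": 174}
    - {"dx": 0, "dy": -0.5, "dz": 0, "wx": 0, "wy": 0, "wz": 0, "gripper": 174}
    - {"dx": 0, "dy": -0.2, "dz": 0, "wx": 0, "wy": 0, "wz": 0, "gripper": 174}
    - {"dx": 0, "dy": 0, "dz": 0, "wx": 0, "wy": 0, "wz": 0, "gripper": 174}
    - {"dx": 0, "dy": 0, "dz": -1, "wx": 0, "wy": 0, "wz": 0, "gripper": 174}
    - {"dx": 0, "dy": 0, "dz": -1, "wx": 0, "wy": 0, "wz": 0, "gripper": 174}
    - {"dx": 0, "dy": 0, "dz": -1, "wx": 0, "wy": 0, "wz": 0, "gripper": 174}
    - {"dx": 0, "dy": 0, "dz": -1, "wx": 0, "wy": 0, "wz": 0, "gripper": 174}
    - {"dx": 0, "dy": 0, "dz": -1, "wx": 0, "wy": 0, "wz": 0, "gripper": 174}
    - {"dx": 0, "dy": 0, "dz": 0, "wx": 0, "wy": 0, "wz": 1, "gripper": 255}
    - {"dx": 0, "dy": 0, "dz": 0, "wx": 0, "wy": 0, "wz": 1, "gripper": 255}
    - {"dx": 0, "dy": 0, "dz": 0, "wx": 0, "wy": 0, "wz": 0.6, "gripper": 255}
    - {"dx": 0, "dy": 0, "dz": 0, "wx": 0, "wy": 0, "wz": 0, "gripper": 255}

```text
time: 41.5
tool_pos: [0.5168, 0.2083, 0.2612]
ee_rot: [3.14, -0.001, 1.482]
wrist_force: [0.2, -0.3, -0.4]
width: 0.0066
finger_force: 0.0
```

```bash
python3 - <<'E'
from h import *
slot(-.075,.16)
E
```

```text
width 0.0066 force 0.0
tip [0.5168 0.2083 0.1642] rpy [ 3.1398e+00 -7.0000e-04  1.4816e+00] units xyz [-15.41   5.55   0.21]
  turn units [ 0.01 -0.01 -0.01]  shift after turn [-15.42   5.54   0.21]
```

>>> carry_out:
  deltas:
    - {"dx": -1, "dy": 0.5, "dz": 0, "wx": 0, "wy": 0, "wz": 0, "gripper": 255}
    - {"dx": -1, "dy": 0.5, "dz": 0, "wx": 0, "wy": 0, "wz": 0, "gripper": 255}
    - {"dx": -1, "dy": 0.5, "dz": 0, "wx": 0, "wy": 0, "wz": 0, "gripper": 255}
    - {"dx": -1, "dy": 0.5, "dz": 0, "wx": 0, "wy": 0, "wz": 0, "gripper": 255}
    - {"dx": -1, "dy": 0.5, "dz": 0, "wx": 0, "wy": 0, "wz": 0, "gripper": 255}
    - {"dx": -1, "dy": 0.5, "dz": 0, "wx": 0, "wy": 0, "wz": 0, "gripper": 255}
    - {"dx": -1, "dy": 0.5, "dz": 0, "wx": 0, "wy": 0, "wz": 0, "gripper": 255}
    - {"dx": -1, "dy": 0.5, "dz": 0, "wx": 0, "wy": 0, "wz": 0, "gripper": 255}
    - {"dx": -1, "dy": 0.5, "dz": 0, "wx": 0, "wy": 0, "wz": 0, "gripper": 255}
    - {"dx": -1, "dy": 0.5, "dz": 0, "wx": 0, "wy": 0, "wz": 0, "gripper": 255}
    - {"dx": -1, "dy": 0.5, "dz": 0, "wx": 0, "wy": 0, "wz": 0, "gripper": 255}
    - {"dx": -1, "dy": 0, "dz": 0, "wx": 0, "wy": 0, "wz": 0, "gripper": 255}
    - {"dx": -1, "dy": 0, "dz": 0, "wx": 0, "wy": 0, "wz": 0, "gripper": 255}
    - {"dx": -1, "dy": 0, "dz": 0, "wx": 0, "wy": 0, "wz": 0, "gripper": 255}
    - {"dx": -1, "dy": 0, "dz": 0, "wx": 0, "wy": 0, "wz": 0, "gripper": 255}
    - {"dx": -0.4, "dy": 0, "dz": 0, "wx": 0, "wy": 0, "wz": 0, "gripper": 255}
    - {"dx": 0, "dy": 0, "dz": 0, "wx": 0, "wy": 0, "wz": 0, "gripper": 255}
    - {"dx": 0, "dy": 0, "dz": 0, "wx": 0, "wy": 0, "wz": 0, "gripper": 255}

```text
time: 43.0
tool_pos: [0.5986, -0.1083, 0.2606]
ee_rot: [3.141, -0.001, 1.483]
wrist_force: [-0.4, 0.1, 0.4]
width: 0.0004
finger_force: 0.0
```

```bash
python3 - <<'E'
from h import *
slot(-.075,.110)
slot(-.196,.110)
im,c=snap("scene"); cv2.imwrite("pics/s3.png",cv2.resize(im[150:280,180:340],(800,650))[:600])
E
```

```text
width 0.0004 force 0.0
tip [ 0.5986 -0.1083  0.1636] rpy [ 3.1414e+00 -8.0000e-04  1.4830e+00] units xyz [-0.01  0.06  2.68]
  turn units [ 0.   -0.01  0.01]  shift after turn [-0.01  0.06  2.68]
width 0.0004 force 0.0
tip [ 0.5986 -0.1083  0.1636] rpy [ 3.1414e+00 -8.0000e-04  1.4830e+00] units xyz [-6.06  0.06  2.67]
  turn units [ 0.   -0.01  0.01]  shift after turn [-6.06  0.06  2.68]
```

View pics/s3.png

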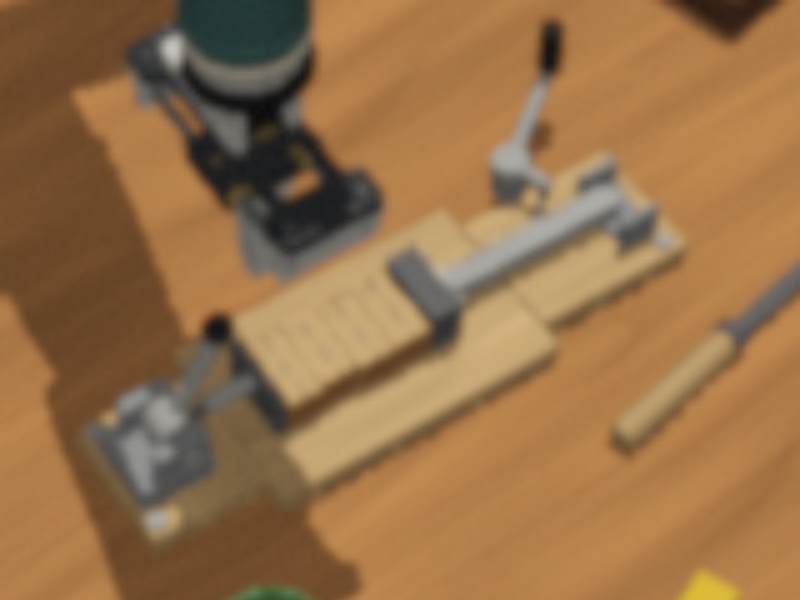

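The scene crop shows the row pressed together between the jaw (425,290) and the pad (255,380). The handle is back at rest and the cam knob is still open at (217,327). I'll lower and push the knob.

>>> carry_out:
  deltas:
    - {"dx": 0, "dy": 0.05, "dz": 1, "wx": 0, "wy": 0, "wz": 0, "gripper": 255}
    - {"dx": 0, "dy": 0, "dz": 1, "wx": 0, "wy": 0, "wz": 0, "gripper": 255}
    - {"dx": 0, "dy": 0, "dz": 0.68, "wx": 0, "wy": 0, "wz": 0, "gripper": 255}
    - {"dx": -0.3, "dy": 0, "dz": 0, "wx": 0, "wy": 0, "wz": 0, "gripper": 255}
    - {"dx": -0.4, "dy": 0, "dz": 0, "wx": 0, "wy": 0, "wz": 0, "gripper": 255}
    - {"dx": -0.5, "dy": 0, "dz": 0, "wx": 0, "wy": 0, "wz": 0, "gripper": 255}
    - {"dx": -0.5, "dy": 0, "dz": 0, "wx": 0, "wy": 0, "wz": 0, "gripper": 255}
    - {"dx": -0.5, "dy": 0, "dz": 0, "wx": 0, "wy": 0, "wz": 0, "gripper": 255}
    - {"dx": -0.5, "dy": 0, "dz": 0, "wx": 0, "wy": 0, "wz": 0, "gripper": 255}
    - {"dx": -0.5, "dy": 0, "dz": 0, "wx": 0, "wy": 0, "wz": 0, "gripper": 255}
    - {"dx": -0.5, "dy": 0, "dz": 0, "wx": 0, "wy": 0, "wz": 0, "gripper": 255}
    - {"dx": -0.5, "dy": 0, "dz": 0, "wx": 0, "wy": 0, "wz": 0, "gripper": 255}
    - {"dx": -0.5, "dy": 0, "dz": 0, "wx": 0, "wy": 0, "wz": 0, "gripper": 255}
    - {"dx": -0.5, "dy": 0, "dz": 0, "wx": 0, "wy": 0, "wz": 0, "gripper": 255}
    - {"dx": 0, "dy": 0, "dz": 0, "wx": 0, "wy": 0, "wz": 0, "gripper": 255}

```text
time: 44.3
tool_pos: [0.5908, -0.2116, 0.209]
ee_rot: [3.139, -0.002, 1.484]
wrist_force: [-1.5, 3.8, 2.5]
width: 0.0002
finger_force: 2.3
```

>>> carry_out:
  deltas:
    - {"dx": -0.4, "dy": 0, "dz": 0, "wx": 0, "wy": 0, "wz": 0, "gripper": 255}
    - {"dx": -0.4, "dy": 0, "dz": 0, "wx": 0, "wy": 0, "wz": 0, "gripper": 255}
    - {"dx": -0.3, "dy": 0, "dz": 0, "wx": 0, "wy": 0, "wz": 0, "gripper": 255}
    - {"dx": 0, "dy": 0, "dz": 0, "wx": 0, "wy": 0, "wz": 0, "gripper": 255}
    - {"dx": 0, "dy": 0, "dz": 0, "wx": 0, "wy": 0, "wz": 0, "gripper": 255}
    - {"dx": 0, "dy": 0, "dz": 0, "wx": 0, "wy": 0, "wz": 0, "gripper": 255}

```text
time: 44.8
tool_pos: [0.5882, -0.2344, 0.2072]
ee_rot: [3.141, 0.0, 1.482]
wrist_force: [-0.4, 0.3, 0.1]
width: 0.0005
finger_force: 0.0
```

```bash
python3 jp.py | sed -n '1p;4p'; python3 - <<'E'
from h import *
slot(-.196,.110)
E
```

```text
tcp clamp [  -0.5 -201.3] F [-0.4  0.3  0.1] w 0.0005
pad dark runs: [(-95.0, 144), (-93.0, 144), (-91.0, 143), (-89.0, 142), (-87.0, 142), (-85.0, 135), (-83.0, 120), (-81.0, 97), (-79.0, 81), (-77.0, 76), (-75.0, 77), (-73.0, 80), (-71.0, 81), (-69.0, 92), (-67.0, 116), (-65.0, 140), (-63.0, 152), (-61.0, 154), (-59.0, 152), (-57.0, 148)]
width 0.0002 force 0.0
tip [ 0.5883 -0.2341  0.1101] rpy [3.1414 0.     1.4826] units xyz [0.25 0.03 0.01]
  turn units [0. 0. 0.]  shift after turn [0.25 0.03 0.01]
```

>>> carry_out:
  deltas:
    - {"dx": 0.5, "dy": 0, "dz": -1, "wx": 0, "wy": 0, "wz": 0, "gripper": 255}
    - {"dx": 0, "dy": -1, "dz": -1, "wx": 0, "wy": 0, "wz": 0, "gripper": 255}
    - {"dx": 0, "dy": -1, "dz": -1, "wx": 0, "wy": 0, "wz": 0, "gripper": 255}
    - {"dx": 0, "dy": -1, "dz": -1, "wx": 0, "wy": 0, "wz": 0, "gripper": 255}
    - {"dx": 0, "dy": -1, "dz": -1, "wx": 0, "wy": 0, "wz": 0, "gripper": 255}
    - {"dx": 0, "dy": -1, "dz": 0, "wx": 0, "wy": 0, "wz": 0, "gripper": 255}
    - {"dx": 0, "dy": -1, "dz": 0, "wx": 0, "wy": 0, "wz": 0, "gripper": 255}
    - {"dx": 0, "dy": -1, "dz": 0, "wx": 0, "wy": 0, "wz": 0, "gripper": 255}
    - {"dx": 0, "dy": 0, "dz": 0, "wx": 0, "wy": 0, "wz": 0, "gripper": 255}

```text
time: 45.6
tool_pos: [0.4474, -0.2111, 0.3079]
ee_rot: [3.142, 0.001, 1.482]
wrist_force: [0.6, -0.3, 0.1]
width: 0.0007
finger_force: 0.0
```

```bash
python3 jp.py; python3 - <<'E'
from h import *
im,c=snap("top"); a=cv2.resize(im[155:240,170:370],(640,272),interpolation=cv2.INTER_CUBIC)
im,c=snap("scene"); b=cv2.resize(im[170:260,180:340],(569,320),interpolation=cv2.INTER_CUBIC)
o=np.zeros((592,640,3),np.uint8);o[:272]=a;o[272:,:569]=b;cv2.imwrite("pics/fin.png",o)
E
```

```text
tcp clamp [-142.8 -190.6] F [ 0.6 -0.3  0.1] w 0.0007
lever angle est -0.361
jaw dark runs: [(20.0, 147), (22.0, 149), (24.0, 147), (26.0, 144), (28.0, 139), (30.0, 139), (32.0, 144), (34.0, 149), (36.0, 152), (38.0, 148), (40.0, 129), (42.0, 100), (44.0, 78), (46.0, 75), (48.0, 78), (50.0, 79), (52.0, 79), (54.0, 79), (56.0, 79), (58.0, 79), (60.0, 79), (62.0, 79), (64.0, 84), (66.0, 102), (68.0, 132), (70.0, 156), (72.0, 156), (74.0, 146), (76.0, 141), (78.0, 142), (80.0, 142), (82.0, 141), (84.0, 141), (86.0, 140)]
pad dark runs: [(-95.0, 139), (-93.0, 139), (-91.0, 138), (-89.0, 138), (-87.0, 137), (-85.0, 131), (-83.0, 116), (-81.0, 94), (-79.0, 79), (-77.0, 74), (-75.0, 75), (-73.0, 78), (-71.0, 78), (-69.0, 89), (-67.0, 112), (-65.0, 136), (-63.0, 147), (-61.0, 149), (-59.0, 147), (-57.0, 143)]
```

View pics/fin.png

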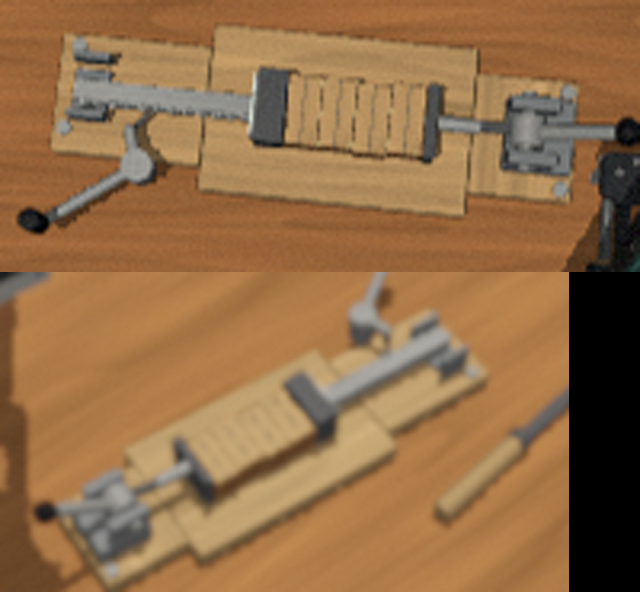

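The final view shows the cam closed with its knob at (628,130) and the row tight between jaw and pad. But the jaw reads about 42 mm, not 32. I need to find out when it went back.

```bash
python3 - <<'E'
from st import *
c=eyes.get_calibration("scene")
a=cv2.cvtColor(cv2.imread("pics/s3.png"),cv2.COLOR_BGR2GRAY); a=cv2.resize(cv2.copyMakeBorder(a,0,50,0,0,cv2.BORDER_REPLICATE),(160,130),interpolation=cv2.INTER_AREA).astype(np.float32)
n,_=snap("scene"); n=cv2.cvtColor(n,cv2.COLOR_BGR2GRAY)[150:280,180:340].astype(np.float32)
for nm,lo,hi in [("jaw",24,80),("pad",-96,-52)]:
  ys=np.arange(lo,hi,3.)
  P=np.array([[proj(np.array([*(R@np.array([x,y])/1000+[X,Y]),.061]),c)-[180,150] for x in (-15,-5,5,15,25)] for y in ys],dtype=np.float32)
  for t,g in [("before",a),("now",n)]: print(nm,t,list(zip(ys.astype(int).tolist(),cv2.remap(g,P[...,0],P[...,1],cv2.INTER_LINEAR).mean(1).astype(int).tolist())))
E
```

```text
tcp clamp [-140.1 -190.9] F [-0.5  0.3  0.2] w 0.0004
lever angle est -0.31
jaw before [(24, 152), (27, 125), (30, 102), (33, 95), (36, 100), (39, 104), (42, 104), (45, 105), (48, 108), (51, 119), (54, 136), (57, 152), (60, 159), (63, 161), (66, 160), (69, 160), (72, 159), (75, 159), (78, 159)]
jaw now [(24, 162), (27, 164), (30, 166), (33, 161), (36, 140), (39, 107), (42, 88), (45, 94), (48, 101), (51, 102), (54, 102), (57, 102), (60, 108), (63, 124), (66, 144), (69, 156), (72, 159), (75, 157), (78, 156)]
pad before [(-96, 72), (-93, 64), (-90, 61), (-87, 71), (-84, 98), (-81, 132), (-78, 156), (-75, 166), (-72, 167), (-69, 166), (-66, 168), (-63, 170), (-60, 169), (-57, 167), (-54, 168)]
pad now [(-96, 144), (-93, 135), (-90, 125), (-87, 109), (-84, 94), (-81, 87), (-78, 94), (-75, 106), (-72, 126), (-69, 148), (-66, 161), (-63, 164), (-60, 163), (-57, 164), (-54, 167)]
```

The jaw slid back 10–11 mm when the cam closed, and the pad advanced about the same amount. That fits the stated 11 mm pad push working against the jaw's 22 N stiffness. The pad-to-jaw distance is still four blanks (112 mm), so the row is tight. The cam is closed, the handle is at rest and the arm is clear, so I'm handing in.

```bash
python3 - <<'E'
from bench import robot
print(robot.close_job())
E
```

```text
the job is handed in; nothing more can be done
None
```

The job is handed in: the offcut is in the tray, all four blanks are in the clamp in a square row, four strokes made the pad give about 9 mm, and the cam lever snapped closed; closing it slid the jaw back 10–11 mm, and though pad and jaw still measure about one row (112 mm) apart, I did not test the grip on the blanks.

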